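# Gauge a sample tube in the tapered slot

## Robot

A 6-joint arm with a two-finger parallel gripper is mounted at the origin on the work surface. World frame = base frame: x ahead of the robot, y to its left, z up, the work surface at z = 0. Lengths are in m, angles in rad, forces in N, time in s.
With the tool pointing down it reaches from about 0.3 to 0.775 m from the base axis. Payload 14.6 kg.
Tool frame: the origin (TCP) lies at the very end of the fingers, on their centre line; the grasp point (between the pads) lies 19 mm behind it; z points along the fingers, y is the direction in which the jaws open and shut (so a half turn about z gives the same grasp; the last joint's range is limited). The gripper opens to 94 mm and grips with 3 to 60 N. Pads are 16 mm wide; open, the fingers measure 119 mm over their backs; the gripper's body (75 mm by 177 mm) begins 78 mm behind the grasp point.
Start: joints at [-1.218, 0.3, 1.521, -0, 1.321, -0.067], TCP at [0.224, -0.502, 0.181] pointing down, gripper open.
Joint ranges: [-3.03, 3.03], [-0.79, 2.21], [0.23, 2.52], [-1.04, 4.18], [0, 3.07], [-2.55, 2.55]. Speed limits (rad/s): [2.22, 2.22, 2.57, 3.14, 3.14, 3.14].

## Interface

Orientations are given as [roll, pitch, yaw] about the fixed x, y, z axes, in that order (R = Rz(yaw) Ry(pitch) Rx(roll)).
In Python, from station import status, camera, ctrl gives the robot as it stands. The module is installed in compiled form; this text tells all that it offers.
- The arm moves only by the shell command python3 -m jog 'ROWS' [FORCE]. ROWS is JSON, a list of rows, each a list of 7 numbers: the shift along the tool's x, y, z each as a share of 1000 mm, from -1 to 1, then the turn, a rotation vector about the tool's x, y, z each as a share of pi/2 rad, from -1 to 1, then the opening, from -1 (shut) to 1 (fully open), so that 0 is half open. A call has 1 to 20 rows; each row is the pose to reach, as a shift and turn from the pose measured when the call began, along the tool's axes at that moment; what a row does not reach only later rows make up. A row lasts 1/10 s, in which the tool goes at most 50 mm and 8.59 degrees, less where a joint would pass 70% of its speed; a pose out of reach is approached as far as the arm can. A call with a number of a shift or a turn outside -1 to 1 is refused whole. A call with a gripper value outside its range is refused whole. The fingers move at their own pace and stop on an object; FORCE is the grip in N (left out, the last holds). Time passes only in rows, so rows that repeat a pose let the fingers close. It gives the time, the measured TCP pose, the force and the opening at its end, in the units of the state.
- status.get_obs(): the state, without advancing time (a new reading comes with each control period).
- camera(name): name is "side" or "top" or "wrist"; returns a dict with "image" (400x640x3 uint8, red, green, blue), "fx", "fy", "cx", "cy" (pixels), "world_from_camera" (4x4, takes a point from camera to world coordinates). Camera axes: x right, y down, z forward; pixel columns grow to the right and rows downward; lengths in m; the calibration is good to about 2 mm. A picture is of the moment at which its call begins. There is no depth.
- ctrl.hand_in(): hands the job in, once; it reports no verdict.
The state is a dict: "time_s": time; "qpos": joint angles; "joint_vel": joint speeds; "tau": joint torques, N m; "ee_pos": TCP position; "eef_rot": TCP orientation; "force": force on the tool from outside, world axes, zero at the start; "moment": the same for the moment, N m; "grip_width": finger opening in m.
Only numpy, scipy, OpenCV 4.12 (cv2) and the standard library are available. Lean on these libraries where they do the work, as an engineer would, in place of code of your own. Each camera call takes 0.05 s, during which the arm holds its last target.

## Task

Gauge the tall sample tube: take it out of the rack, stand it upright in the wide mouth of the tapered gauge slot, then slide it gently along the slot floor until it wedges firmly between the two walls, and let go of it. Then slide the reading probe up until its nose just rests against the tube, without knocking the tube loose, and let go of the probe. The tube is thin-walled, so push no harder than needed, and leave everything else undisturbed.

Things in the scene. Friction and masses are not known exactly. Their poses are not given: they have to be found in the camera images.
- tube: Tall white sample tube, paper label band, grey stopper (top 16 mm, 2 mm wider), flat foot, 90 mm tall, about 30 g; starts upright in a rack socket, the tallest of the three there. Diameter (11 to 17 mm) not given: it is gauged. Over 20 N against fence, jaw or probe cracks it; about 5 to 7 N of push along the slot wedges it so it stays stuck. Origin: centre of foot; z up the tube.
- rack: White plastic block, 60 mm (x) by 170 mm (y) by 35 mm tall, fixed; three 19 mm round sockets 28 mm deep in a row along its y axis, 55 mm apart, the middle one at its centre. Origin: centre of its underside.
- gauge: Fixed aluminium base plate of the tapered gauge, 340 mm (x, -155 to +185 mm) by 110 mm (y) by 10 mm thick; the slot runs along its x axis, wide mouth towards -x, narrow end towards +x, the probe's rail beyond it. Origin: on its underside, under the line along the slot (y = 0). Slot floor (plate top) at z = 10 mm.
- fence: The straight steel wall of the slot, along the gauge's x from -110 to +10 mm, 25 mm high above the slot floor (top at z = 35 mm), 22 mm thick on the -y side: its face, parallel to the slot, lies at y = -9 mm. Origin and axes are the gauge's own.
- jaw: Slanting steel wall of the slot on the +y side, 102 mm long, 25 mm high, clamped at a different place along the slot each time. Origin: on the slot floor, on the gauge's line y = 0; axes parallel to the gauge's. The jaw runs from x = -70 mm (mouth end), where the gap to the fence is 26 mm, to x = +32 mm, where it is 9 mm: 1 mm closer in every 6 mm.
- mouth (a point): Point on the slot floor just inside the wide mouth, at gauge x = -95 mm, y = 1.5 mm, z = 10 mm. Axes are the gauge's.
- probe (a joint): Travel of the reading probe in m: 0 fully drawn back (away from the slot), growing to 0.110 as it slides along the gauge's -x towards the mouth. Slides with about 0.6 N of friction and stays where left.
- nose (a point): The flat tip of the probe's 5 mm steel rod, which lies inside the slot walls' height, 24 mm above the gauge's underside, on the line y = -3 mm of the gauge and points to the gauge's -x; it passes the narrow end of the slot freely. Pressed on the wedged tube with over about 3 N it may knock it loose.
- fin (a point): Grip fin of the probe: black upright block 14 mm (gauge x) by 24 mm (gauge y), its foot 40 mm and its top 86 mm above the gauge's underside, on a 40 by 40 mm carriage, 110 mm behind the nose, on the gauge's line y = 0. The point is inside it, 68 mm above the gauge's underside. The probe can be moved by gripping or by pushing the fin.
- short_a: A shorter tube, 66 mm tall, in another socket of the rack; to be left in place. Origin: centre of its foot.
- short_b: The other shorter tube, 66 mm tall, in the rack; to be left in place. Origin: centre of its foot.
- roll: Paper label roll, 60 mm across, 35 mm tall, standing on the table; bystander. Origin: underside centre.
- cup: White cup, 60 mm across, 60 mm tall; bystander. Origin: underside centre.
- gel: Clear bottle, 56 mm across, 150 mm tall; bystander. Origin: underside centre.
- slides: Cardboard box, 80 by 50 by 30 mm; bystander. Origin: underside centre.

How it is judged:
By the outcome, as a careful person would: the job done as asked, in the order asked, and still so for the second after the job is handed in, with the robot touching nothing.
It also fails if it takes over 70 s, if anything falls off the work surface, if the arm or the gripper's body presses on something with over 40 N, if the wrist force passes 120 N, or if a joint passes its speed limit or range.

## Working session

There is one attempt and no reset: what is moved stays moved. The work goes in short steps, Python scripts to look and compute and a shell command to move; the robot and the scene stay as the last step left them, time stands still between calls to the robot, and variables do not carry over. Pictures are saved under pics/ and viewed, and the job is handed in when it is done.

```bash
mkdir -p pics; ls; python3 - <<'E'
from station import status, camera, ctrl
import cv2,numpy as np
o=status.get_obs(); print(o)
for n in ["side","top","wrist"]:
    c=camera(n); cv2.imwrite(f"pics/{n}0.png",c["image"][:,:,::-1]); print(n,c["fx"],c["fy"],c["cx"],c["cy"],np.round(c["world_from_camera"],4).tolist())
E
```

```text
pics
{'time_s': 0.0, 'qpos': array([-1.21760154e+00,  3.00506710e-01,  1.52159733e+00, -4.59947383e-05,
        1.32071376e+00, -6.65803692e-02]), 'joint_vel': array([-4.30377158e-04,  9.72756321e-05,  1.60125128e-03, -5.14663977e-04,
        9.61633945e-04, -2.81568191e-04]), 'tau': array([ 3.90716332e-04, -5.31806874e+01, -3.52736342e+01,  7.08390889e-02,
        2.44322070e-02, -5.12011843e-05]), 'ee_pos': array([ 0.22404451, -0.50196412,  0.17995995]), 'eef_rot': array([-3.14036727e+00, -3.70586838e-05,  4.19786544e-01]), 'force': array([ 0.82754216,  0.52393507, -0.48631803]), 'moment': array([ 0.01718645, -0.04144369,  0.0226355 ]), 'grip_width': 0.09380899031185362}
side 387.2183152988894 387.2183152988894 323.77399358781133 199.42490667542728 [[-0.9956, -0.068, 0.0649, 0.4927], [-0.094, 0.7331, -0.6736, 0.8015], [-0.0017, -0.6767, -0.7362, 0.873], [0.0, 0.0, 0.0, 1.0]]
top 391.06656673427096 391.06656673427096 317.6832643857182 197.98808570866464 [[-0.0261, -0.9831, 0.1812, 0.3797], [-0.9997, 0.0261, -0.0027, 0.0795], [-0.0021, -0.1812, -0.9834, 0.9338], [0.0, 0.0, 0.0, 1.0]]
wrist 332.9305057734276 332.9305057734276 315.62422085255923 202.00028628165228 [[0.4074, -0.8755, -0.2596, 0.3004], [-0.9132, -0.3904, -0.1165, -0.4681], [0.0007, 0.2846, -0.9586, 0.3843], [0.0, 0.0, 0.0, 1.0]]
```

View pics/top0.png

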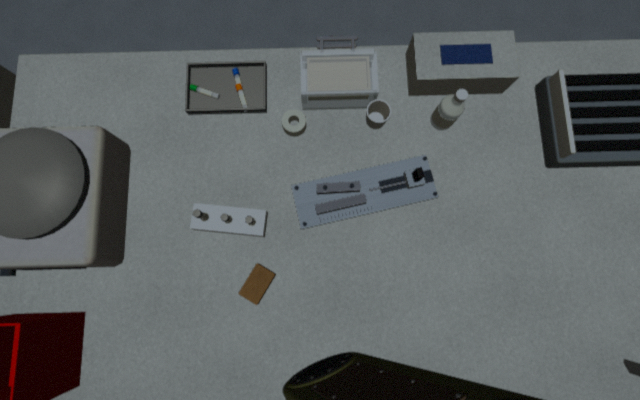

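View pics/side0.png

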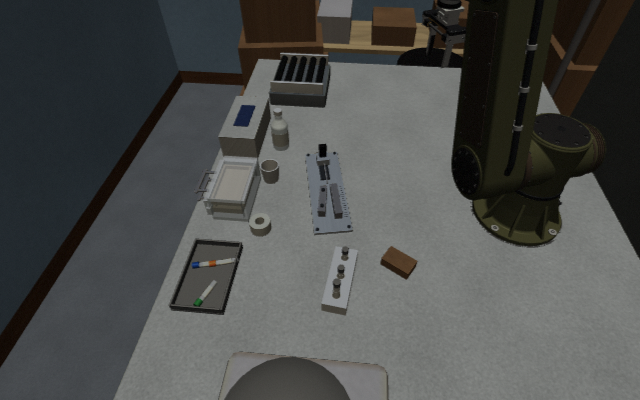

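View pics/wrist0.png

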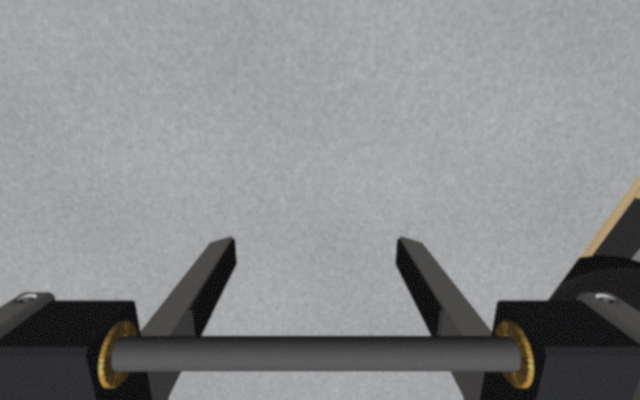

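The top view shows the rack at about (228,220), the gauge at about (365,190) and its fin at about (418,174). The leftmost tube, near (197,213), looks tallest. I'll enlarge these.

```bash
cat > h.py <<'E'
from station import status, camera
import cv2,numpy as np
def ray(c,u,v,z):
    T=np.array(c["world_from_camera"]);d=T[:3,:3]@np.array([(u-c["cx"])/c["fx"],(v-c["cy"])/c["fy"],1])
    o=T[:3,3];return o+d*(z-o[2])/d[2]
def proj(c,p):
    T=np.linalg.inv(np.array(c["world_from_camera"]));q=T[:3,:3]@np.array(p)+T[:3,3]
    return np.array([c["fx"]*q[0]/q[2]+c["cx"],c["fy"]*q[1]/q[2]+c["cy"]])
def tri(c1,p1,c2,p2):
    A=[];b=[]
    M=np.zeros((3,3));w=np.zeros(3)
    for c,p in((c1,p1),(c2,p2)):
        T=np.array(c["world_from_camera"]);d=T[:3,:3]@np.array([(p[0]-c["cx"])/c["fx"],(p[1]-c["cy"])/c["fy"],1]);d/=np.linalg.norm(d)
        P=np.eye(3)-np.outer(d,d);M+=P;w+=P@T[:3,3]
    return np.linalg.solve(M,w)
def crop(img,x0,y0,x1,y1,s,name):
    cv2.imwrite("pics/"+name,cv2.resize(img[y0:y1,x0:x1,::-1],None,fx=s,fy=s,interpolation=cv2.INTER_CUBIC))
E
python3 - <<'E'
from h import *
t=camera("top")["image"];s=camera("side")["image"]
crop(t,280,145,445,240,4.8,"tg.png")
crop(t,180,190,280,250,8,"tr.png")
crop(s,295,135,365,240,5.5,"sg.png")
crop(s,310,235,370,320,6.5,"sr.png")
E
```

```text
(no output)
```

View pics/tg.png

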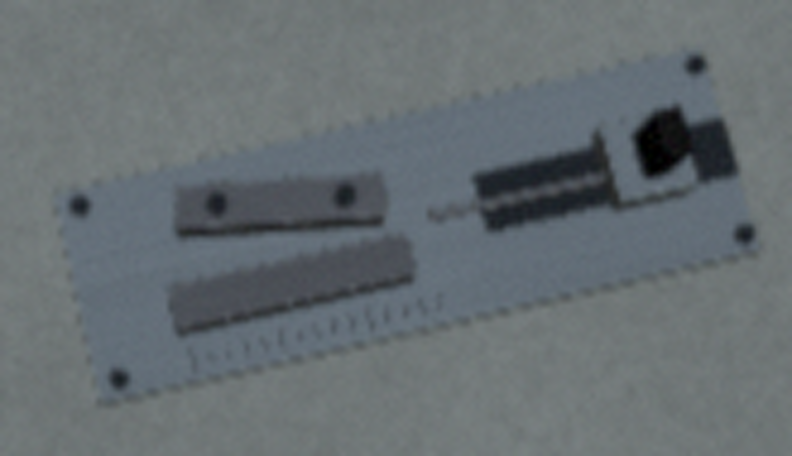

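View pics/tr.png

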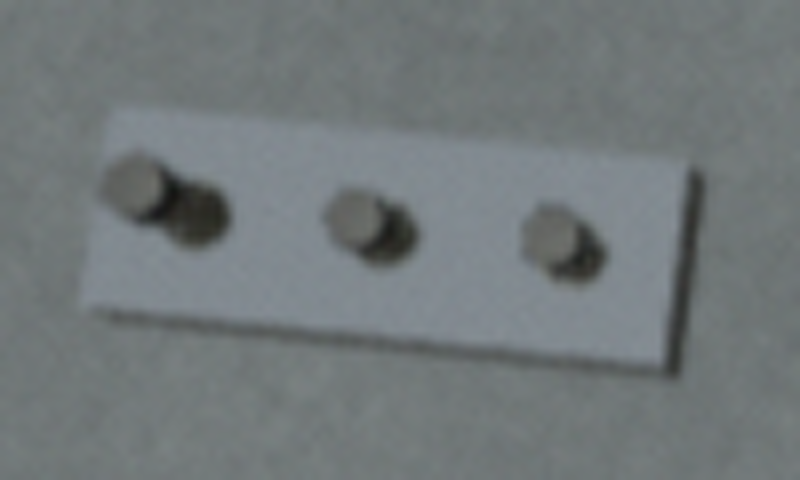

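View pics/sr.png

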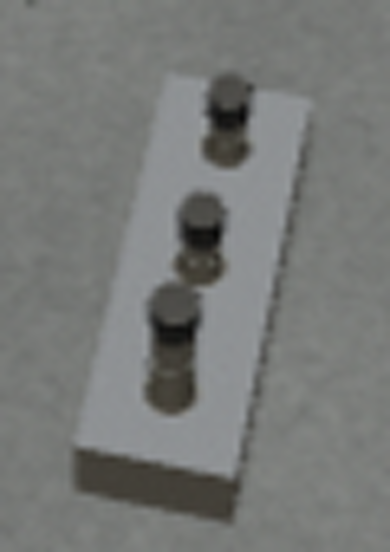

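View pics/sg.png

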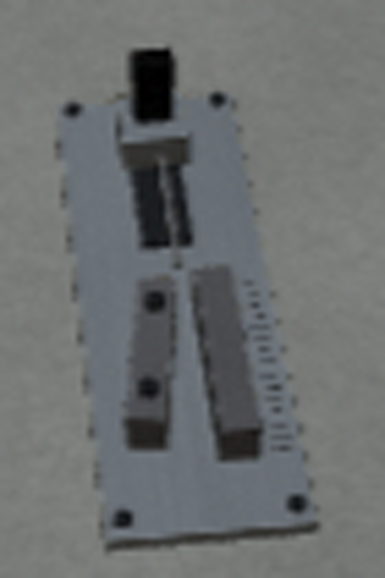

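Top crop: the plate corners are at about (58,188), (100,405), (755,252) and (708,50). The jaw is the upper bar, the fence the lower one, and the probe is on the right. The tall tube's stopper is at (137,186) in the rack crop and at (175,303) in the side rack crop.

```bash
python3 - <<'E'
from h import *
t=camera("top");s=camera("side")
f=lambda p,k,o:(p[0]/k+o[0]-.4,p[1]/k+o[1]-.4)
C=[ray(t,*f(p,4.8,(280,145)),.01)[:2] for p in((58,188),(100,405),(755,252),(708,50))]
print("corners top",np.round(C,4))
S=[ray(s,*f(p,5.5,(295,135)),.01)[:2] for p in((103,541),(318,524),(240,98),(60,103))]
print("corners side",np.round(S,4))
loc=np.array([[-155,55],[-155,-55],[185,-55],[185,55]])/1000
for P in(C,S):
    P=np.array(P);a=P-P.mean(0);b=loc-loc.mean(0)
    th=np.arctan2((b[:,0]*a[:,1]-b[:,1]*a[:,0]).sum(),(b*a).sum());R=np.array([[np.cos(th),-np.sin(th)],[np.sin(th),np.cos(th)]])
    o=P.mean(0)-R@loc.mean(0);print("yaw",th,"origin",o,"res",np.round(P-(o+loc@R.T),4).tolist())
# screw holes both
sc=[ray(t,*f(p,4.8,(280,145)),.01)[:2] for p in((79,205),(119,379),(744,234),(696,64))];print(np.round(sc,4))
ss=[ray(s,*f(p,5.5,(295,135)),.01)[:2] for p in((123,518),(297,503),(217,100),(72,109))];print(np.round(ss,4))
pt=f((140,184),8,(180,190));ps=f((175,302),6.5,(310,235))
print("tube",ray(t,*pt,.097),ray(s,*ps,.097),tri(t,pt,s,ps))
for p in((355,217),(552,235)):print("short",ray(t,*f(p,8,(180,190)),.073))
R4=[ray(t,*f(p,8,(180,190)),.035)[:2] for p in((110,105),(690,160),(668,365),(85,308))];print("rack",np.round(R4,4),np.mean(R4,0))
print("fin",ray(t,*f((672,125),4.8,(280,145)),.086),ray(s,*f((151,62),5.5,(295,135)),.086))
E
```

```text
corners top [[ 0.5866  0.1389]
 [ 0.4765  0.1197]
 [ 0.5446 -0.2093]
 [ 0.6499 -0.1939]]
corners side [[ 0.5859  0.1417]
 [ 0.4773  0.1206]
 [ 0.5402 -0.2093]
 [ 0.6506 -0.1943]]
yaw -1.378301444164083 origin [ 0.56150704 -0.02141396] res [[0.0008, -0.0024], [-0.0014, -0.0005], [0.0016, 0.0042], [-0.001, -0.0014]]
yaw -1.3840870486048382 origin [ 0.56071742 -0.02057569] res [[-0.0, -0.0002], [-0.0006, -0.0009], [-0.0009, 0.0033], [0.0015, -0.0022]]
[[ 0.5776  0.1284]
 [ 0.4891  0.1101]
 [ 0.5539 -0.2045]
 [ 0.6427 -0.1872]]
[[ 0.5774  0.126 ]
 [ 0.4887  0.1078]
 [ 0.5542 -0.2061]
 [ 0.6425 -0.1894]]
tube [0.50872848 0.3386594  0.097     ] [0.50841183 0.34046931 0.097     ] [0.50873373 0.33928041 0.09509981]
short [0.50159377 0.2861459  0.073     ]
short [0.49512002 0.23145517 0.073     ]
rack [[0.5418 0.3673]
 [0.5211 0.1982]
 [0.4617 0.2046]
 [0.4826 0.3726]] [0.50180499 0.28569339]
fin [ 0.59197749 -0.15186364  0.086     ] [ 0.58911553 -0.14714383  0.086     ]
```

```bash
cat >> h.py <<'E'
from scipy.spatial.transform import Rotation as Ro
def row(xyz,yaw=None):
    o=status.get_obs();R0=Ro.from_euler("xyz",o["eef_rot"])
    y=o["eef_rot"][2] if yaw is None else yaw
    R1=Ro.from_euler("xyz",[np.pi,0,y])
    print("row",np.round(R0.inv().apply(np.array(xyz)-o["ee_pos"]),4).tolist(),np.round((R0.inv()*R1).as_rotvec()/(np.pi/2),4).tolist())
def st():
    o=status.get_obs();print(o["time_s"],np.round(o["ee_pos"],4),np.round(o["eef_rot"],4),"F",np.round(o["force"],2),"w",round(o["grip_width"],4))
E
python3 - <<'E'
from h import *
row([.53,-.02,.32],.204)
E
```

```text
row [0.4758, -0.3157, -0.1395] [-0.0002, 0.0, 0.1374]
```

```bash
python3 -m jog '[[0.1,-0.06,-0.12,0,0,0.03,-0.15],[0.476,-0.316,-0.14,0,0,0.137,-0.15],[0.476,-0.316,-0.14,0,0,0.137,-0.15],[0.476,-0.316,-0.14,0,0,0.137,-0.15],[0.476,-0.316,-0.14,0,0,0.137,-0.15],[0.476,-0.316,-0.14,0,0,0.137,-0.15],[0.476,-0.316,-0.14,0,0,0.137,-0.15],[0.476,-0.316,-0.14,0,0,0.137,-0.15],[0.476,-0.316,-0.14,0,0,0.137,-0.15],[0.476,-0.316,-0.14,0,0,0.137,-0.15],[0.476,-0.316,-0.14,0,0,0.137,-0.15],[0.476,-0.316,-0.14,0,0,0.137,-0.15],[0.476,-0.316,-0.14,0,0,0.137,-0.15],[0.476,-0.316,-0.14,0,0,0.137,-0.15],[0.476,-0.316,-0.14,0,0,0.137,-0.15],[0.476,-0.316,-0.14,0,0,0.137,-0.15],[0.476,-0.316,-0.14,0,0,0.137,-0.15]]'; python3 - <<'E'
from h import *
st()
c=camera("wrist");cv2.imwrite("pics/w1.png",c["image"][:,:,::-1])
E
```

```text
time_s: 2.05
ee_pos: [0.5297, -0.0205, 0.3206]
eef_rot: [-3.141, -0.0, 0.203]
force: [0.1, -0.1, -0.7]
grip_width: 0.0401
2.05 [ 0.5297 -0.0205  0.3206] [-3.1414e+00 -1.0000e-04  2.0310e-01] F [ 0.12 -0.06 -0.72] w 0.0401
```

View pics/w1.png

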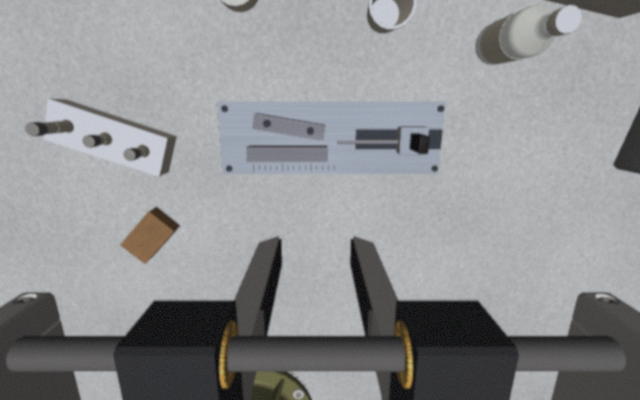

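The wrist view shows the whole gauge. Its holes are at about (224,108), (229,168), (434,168) and (440,107), the slot runs along the image x axis, and the fin is at (420,143). I'll enlarge it to measure.

```bash
python3 - <<'E'
from h import *
c=camera("wrist");im=c["image"]
crop(im,205,85,455,190,3.2,"w1g.png")
g=cv2.cvtColor(im,cv2.COLOR_RGB2GRAY).astype(float)
H=[]
for u,v in((224,108),(229,168),(434,168),(440,107)):
    p=g[v-5:v+6,u-5:u+6];w=np.clip(np.median(p)-15-p,0,None);yy,xx=np.mgrid[v-5:v+6,u-5:u+6]
    q=((xx*w).sum()/w.sum(),(yy*w).sum()/w.sum());H.append(ray(c,*q,.01)[:2]);print(np.round(q,2),np.round(H[-1],4))
H=np.array(H);print("center",H.mean(0)); d=(H[3]+H[2]-H[0]-H[1])/2;th=np.arctan2(d[1],d[0]);print("yaw",th,np.linalg.norm(d))
x=d/np.linalg.norm(d);print("origin",H.mean(0)-.015*x)
E
```

```text
[224.23 108.24] [0.5774 0.1276]
[228.81 168.18] [0.489  0.1093]
[434.24 168.07] [ 0.554  -0.2058]
[440.35 108.2 ] [ 0.6424 -0.1876]
center [ 0.56568375 -0.03914048]
yaw -1.367415470216191 0.3217712809958136
origin [ 0.56265403 -0.02444964]
```

View pics/w1g.png

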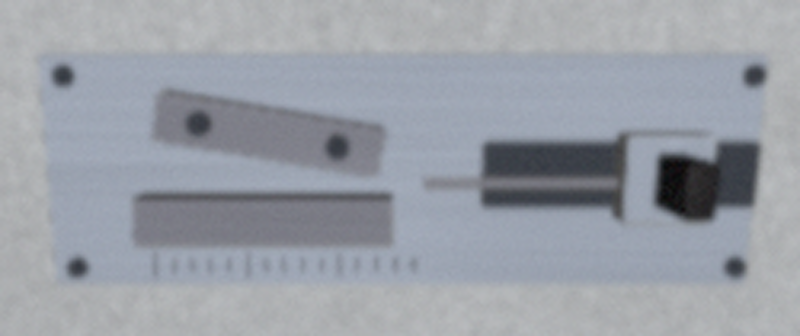

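The wrist and screw measurements agree: origin (0.5627, -0.0245), yaw -1.367. Next I'll work out the fence, jaw, nose and fin in gauge coordinates.

```bash
cat >> h.py <<'E'
GO=np.array([.56265,-.02445]);GY=-1.3674
GX=np.array([np.cos(GY),np.sin(GY)]);GYv=np.array([-GX[1],GX[0]])
def w2g(p): d=np.array(p)[:2]-GO;return np.array([d@GX,d@GYv])
def g2w(x,y): return GO+x*GX+y*GYv
E
python3 - <<'E'
from h import *
c=camera("wrist")
f=lambda p:(p[0]/3.2+205-.35,p[1]/3.2+85-.35)
for n,p,z in [("fenceTop-far L",(134,199),.035),("R",(391,199),.035),("near L",(133,246),.035),("near R",(392,246),.035),
 ("jaw inner L",(152,140),.035),("jaw inner R",(379,177),.035),("jaw outer L",(166,90),.035),("jaw outer R",(386,127),.035),
 ("nose",(424,183),.024),("fin top L",(660,178),.086),("fin TL",(688,180),.086),("carr L",(619,175),.04),
 ("finTop a",(688,162),.086),("b",(717,164),.086),("c",(717,212),.086),("d",(688,222),.086)]:
    print(n,np.round(w2g(ray(c,*f(p),z))*1000,1))
print("tube",w2g([.5086,.3395]))
E
```

```text
fenceTop-far L [-111.2   -8.8]
R [ 6.3 -8.8]
near L [-112.9  -30.4]
near R [  7.  -30.4]
jaw inner L [-101.5   17.6]
jaw inner R [0.7 1.1]
jaw outer L [-94.1  39.4]
jaw outer R [ 3.7 23.3]
nose [22.  -2.8]
fin top L [114.   6.]
fin TL [125.5   5.2]
carr L [108.6   2.5]
finTop a [124.9  12.5]
b [136.7  11.7]
c [138.6  -7.8]
d [127.  -11.9]
tube [-0.36736553  0.02058091]
```

```bash
python3 - <<'E'
from h import *
c=camera("wrist");crop(c["image"],20,90,190,190,4.5,"w1r.png")
print(ray(c,36,129,.097))
row([.5086,.3395,.17],.2034)
E
```

```text
[0.51038275 0.33424641 0.097     ]
row [0.0519, -0.3563, 0.1507] [-0.0001, -0.0001, 0.0004]
```

View pics/w1r.png

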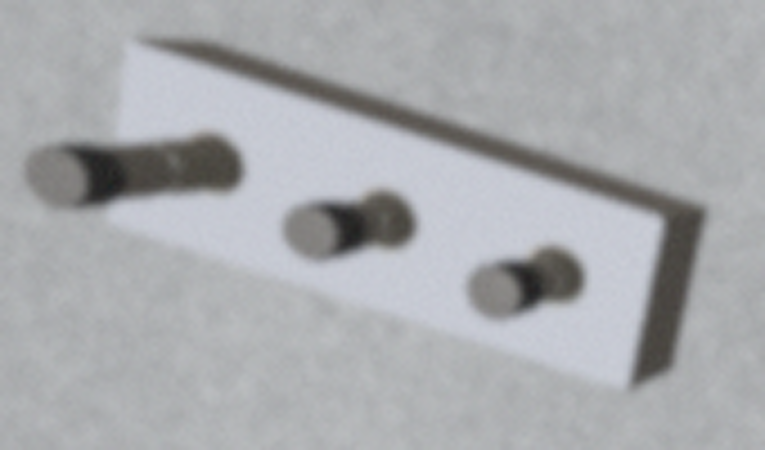

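The tall tube's top face is at crop (60,177), about pixel (33,129). That gives y of about 0.339, which agrees with the other views. Moving above it.

```bash
python3 -m jog '[[0.052,-0.356,0,0,0,0,-0.15],[0.052,-0.356,0,0,0,0,-0.15],[0.052,-0.356,0,0,0,0,-0.15],[0.052,-0.356,0,0,0,0,-0.15],[0.052,-0.356,0,0,0,0,-0.15],[0.052,-0.356,0,0,0,0,-0.15],[0.052,-0.356,0,0,0,0,-0.15],[0.052,-0.356,0.15,0,0,0,-0.15],[0.052,-0.356,0.15,0,0,0,-0.15],[0.052,-0.356,0.15,0,0,0,-0.15],[0.052,-0.356,0.15,0,0,0,-0.15],[0.052,-0.356,0.15,0,0,0,-0.15],[0.052,-0.356,0.15,0,0,0,-0.15]]'; python3 - <<'E'
from h import *
st()
c=camera("wrist");cv2.imwrite("pics/w2.png",c["image"][:,:,::-1])
row([.5086,.3395,.041],.204)
E
```

```text
time_s: 3.55
ee_pos: [0.51, 0.3396, 0.1741]
eef_rot: [-3.14, -0.004, 0.204]
force: [-0.3, 0.0, 0.0]
grip_width: 0.0401
3.55 [0.51   0.3396 0.1741] [-3.1399 -0.0044  0.2037] F [-0.29  0.02  0.04] w 0.0401
row [-0.0019, 0.0001, 0.1329] [-0.0011, -0.0028, -0.0002]
```

View pics/w2.png

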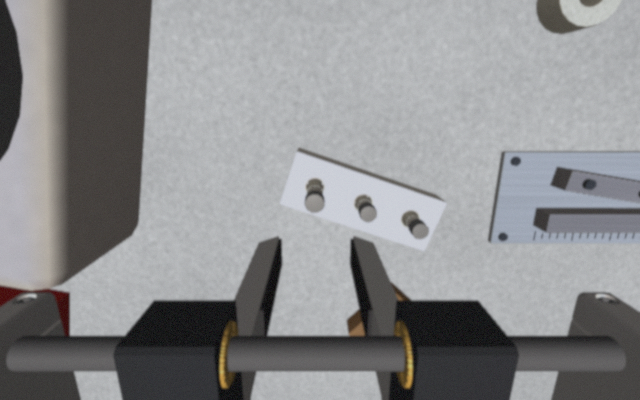

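The tube's stopper is at (314,201), laterally between the fingers. The right-hand finger is clear of the middle tube.

```bash
python3 - <<'E'
from h import *
c=camera("wrist");st();im=c["image"]
crop(im,280,150,360,220,8,"w2c.png")
print(ray(c,314.5,201.5,.097))
row([.5086,.3395,.041],.204)
E
```

```text
3.65 [0.5097 0.3395 0.1735] [-3.14   -0.004   0.2037] F [-0.17  0.04  0.19] w 0.0396
[0.51068795 0.34060836 0.097     ]
row [-0.0016, 0.0, 0.1325] [-0.001, -0.0025, -0.0002]
```

View pics/w2c.png

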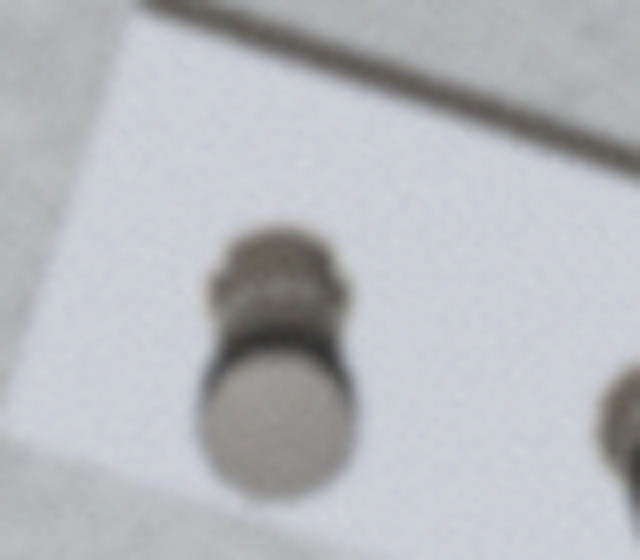

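```bash
python3 -m jog '[[-0.001,0,0.04,-0.001,-0.0025,0,-0.15],[-0.001,0,0.08,-0.001,-0.0025,0,-0.15],[-0.001,0,0.11,-0.001,-0.0025,0,-0.15],[-0.001,0,0.132,-0.001,-0.0025,0,-0.15],[-0.001,0,0.132,-0.001,-0.0025,0,-0.15],[-0.001,0,0.132,-0.001,-0.0025,0,-0.15],[-0.001,0,0.132,-0.001,-0.0025,0,-0.15]]'; python3 - <<'E'
from h import *
st()
row([.509,.3398,.041],.204)
c=camera("wrist");cv2.imwrite("pics/w3.png",c["image"][:,:,::-1])
E
```

```text
time_s: 4.35
ee_pos: [0.5103, 0.3402, 0.0438]
eef_rot: [-3.141, -0.003, 0.204]
force: [-0.4, -0.1, 0.7]
grip_width: 0.0402
4.35 [0.5103 0.3402 0.0438] [-3.1406 -0.0032  0.2037] F [-0.38 -0.06  0.7 ] w 0.0402
row [-0.0013, 0.0001, 0.0028] [-0.0007, -0.0021, -0.0002]
```

View pics/w3.png

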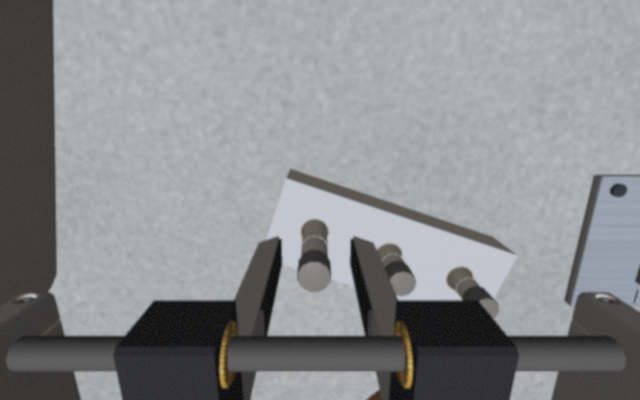

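The tube stands between the fingers, at about (314,255), and the middle tube at (395,265) lies outside the right finger. Closing now.

```bash
python3 -m jog '[[-0.001,0,0.003,0,-0.002,0,-0.15],[-0.001,0,0.003,0,-0.002,0,-0.15],[-0.001,0,0.003,0,-0.002,0,-1],[-0.001,0,0.003,0,-0.002,0,-1],[-0.001,0,0.003,0,-0.002,0,-1],[-0.001,0,0.003,0,-0.002,0,-1],[-0.001,0,0.003,0,-0.002,0,-1],[-0.001,0,0.003,0,-0.002,0,-1]]' 8; python3 - <<'E'
from h import *
st()
E
```

```text
time_s: 5.2
ee_pos: [0.5092, 0.3399, 0.0406]
eef_rot: [-3.141, 0.0, 0.204]
force: [-0.7, 0.2, 0.2]
grip_width: 0.0179
5.2 [0.5092 0.3399 0.0406] [-3.1407e+00  2.0000e-04  2.0370e-01] F [-0.71  0.21  0.22] w 0.0179
```

```bash
python3 -m jog '[[0,0,0,0,0,0,-1],[0,0,0,0,0,0,-1],[0,0,0,0,0,0,-1]]' 8; python3 - <<'E'
from h import *
st()
c=camera("wrist");cv2.imwrite("pics/w4.png",c["image"][:,:,::-1])
E
```

```text
time_s: 5.5
ee_pos: [0.5091, 0.3399, 0.0406]
eef_rot: [-3.141, 0.0, 0.204]
force: [0.4, -0.0, 0.1]
grip_width: 0.0176
5.5 [0.5091 0.3399 0.0406] [-3.1407e+00  2.0000e-04  2.0370e-01] F [ 0.42 -0.05  0.15] w 0.0176
```

View pics/w4.png

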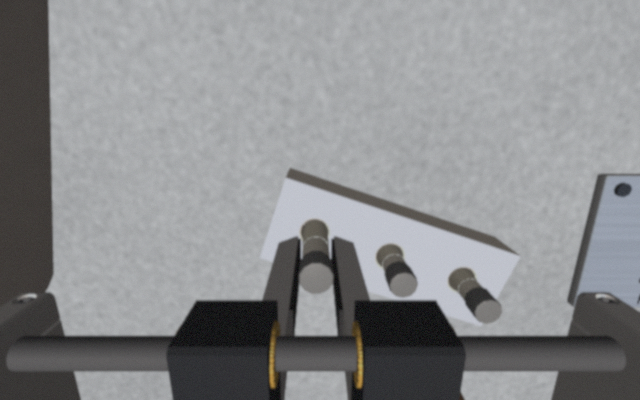

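```bash
python3 - <<'E'
from h import *
c=camera("wrist");crop(c["image"],265,210,365,310,6,"w4c.png")
E
```

```text
(no output)
```

View pics/w4c.png

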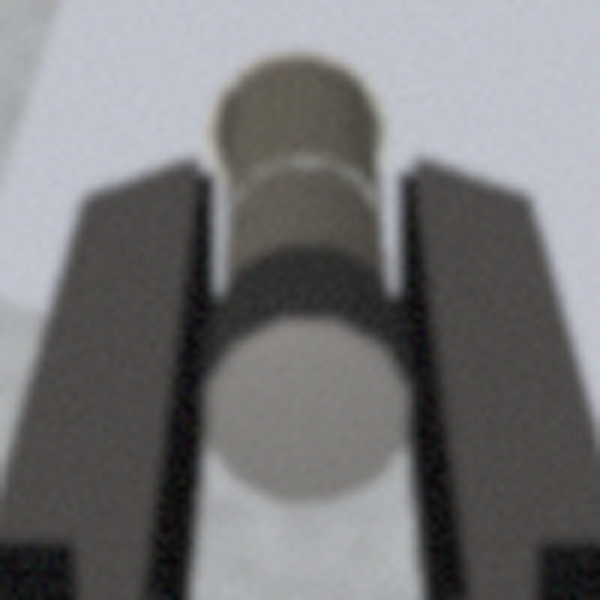

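The crop shows the finger faces holding only the 2 mm wider stopper, with gaps beside the body. The opening of 17.6 mm means a tube of about 15.6 mm. I'll grip more firmly so it can't rock, and lift.

```bash
python3 -m jog '[[0,0,0,0,0,0,-1],[0,0,-0.005,0,0,0,-1],[0,0,-0.015,0,0,0,-1],[0,0,-0.03,0,0,0,-1],[0,0,-0.05,0,0,0,-1],[0,0,-0.07,0,0,0,-1],[0,0,-0.09,0,0,0,-1],[0,0,-0.1,0,0,0,-1],[0,0,-0.1,0,0,0,-1],[0,0,-0.1,0,0,0,-1]]' 22; python3 - <<'E'
from h import *
st()
p=g2w(-.095,.0015);print(p,g2w(-.045,-.0012))
row([p[0],p[1],.14],.2034)
for n in("wrist","side"):
  c=camera(n);cv2.imwrite(f"pics/{n}5.png",c["image"][:,:,::-1])
E
```

```text
time_s: 6.6
ee_pos: [0.509, 0.3397, 0.1402]
eef_rot: [-3.141, 0.001, 0.204]
force: [0.2, 0.5, -0.6]
grip_width: 0.0173
6.6 [0.509  0.3397 0.1402] [-3.1408e+00  7.0000e-04  2.0370e-01] F [ 0.24  0.47 -0.58] w 0.0173
[0.54492938 0.06889468] [0.55238488 0.01937998]
row [-0.0196, 0.2725, -0.0] [-0.0005, 0.0004, 0.0002]
```

View pics/wrist5.png

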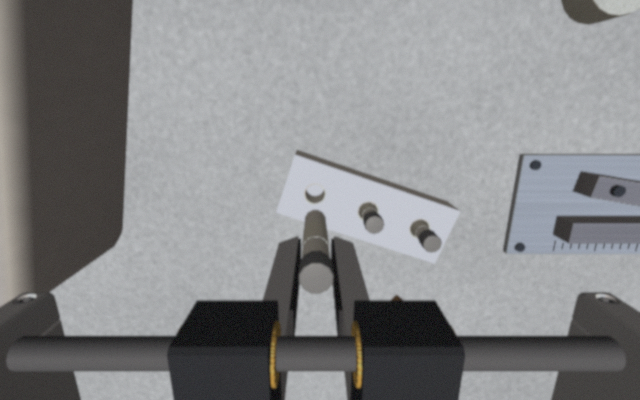

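View pics/side5.png

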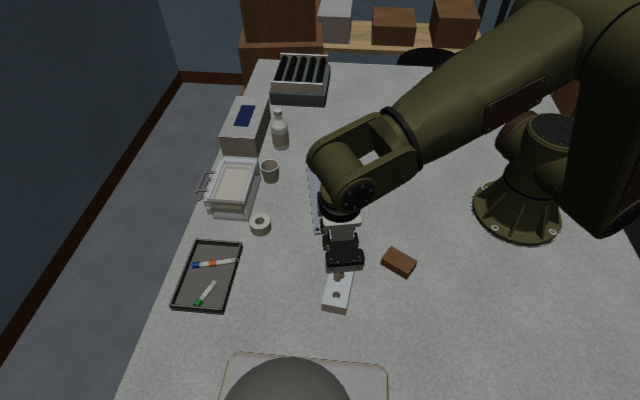

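The tube is lifted clear of its empty socket (315,190), and both short tubes are still in place. Moving above the mouth.

```bash
python3 -m jog '[[-0.003,0.03,0,0,0,0,-1],[-0.006,0.07,0,0,0,0,-1],[-0.01,0.11,0,0,0,0,-1],[-0.015,0.15,0,0,0,0,-1],[-0.017,0.19,0,0,0,0,-1],[-0.019,0.23,0,0,0,0,-1],[-0.0195,0.26,0,0,0,0,-1],[-0.0195,0.2725,0,0,0,0,-1],[-0.0195,0.2725,0,0,0,0,-1],[-0.0195,0.2725,0,0,0,0,-1],[-0.0195,0.2725,0,0,0,0,-1]]'; python3 - <<'E'
from h import *
st();print(w2g(status.get_obs()["ee_pos"]))
p=g2w(-.095,.0015)
row([p[0],p[1],.05],.2034)
c=camera("wrist");cv2.imwrite("pics/w6.png",c["image"][:,:,::-1])
E
```

```text
time_s: 7.8
ee_pos: [0.5446, 0.0701, 0.1393]
eef_rot: [-3.141, 0.002, 0.205]
force: [0.4, 0.1, -0.4]
grip_width: 0.0172
7.8 [0.5446 0.0701 0.1393] [-3.141e+00  2.100e-03  2.050e-01] F [ 0.36  0.07 -0.42] w 0.0172
[-0.09622281  0.00140525]
row [0.0003, 0.0013, 0.0893] [-0.0004, 0.0013, 0.001]
```

View pics/w6.png

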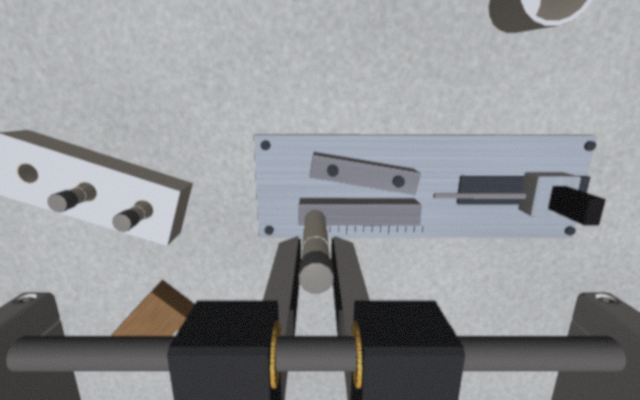

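```bash
python3 - <<'E'
from h import *
c=camera("wrist");e=status.get_obs()["ee_pos"]
crop(c["image"],280,200,350,300,6,"w6c.png")
for dz in(.0564,.0404,-.0336): print(dz,proj(c,[e[0],e[1],e[2]+dz]), proj(c,[*(e[:2]+.0078*GX),e[2]+dz])[0])
print(proj(c,[*(e[:2]+.0078*GYv),e[2]-.0336]))
st()
E
```

```text
0.0564 [315.77603011 278.80569168] 331.46447151635687
0.0404 [315.72656134 263.86614263] 330.08512130175717
-0.0336 [315.57614122 218.439318  ] 325.89080537042156
[315.59311822 208.6140403 ]
7.9 [0.5447 0.0699 0.1394] [-3.1411e+00  1.8000e-03  2.0510e-01] F [-0.92  0.29 -0.69] w 0.0173
```

View pics/w6c.png

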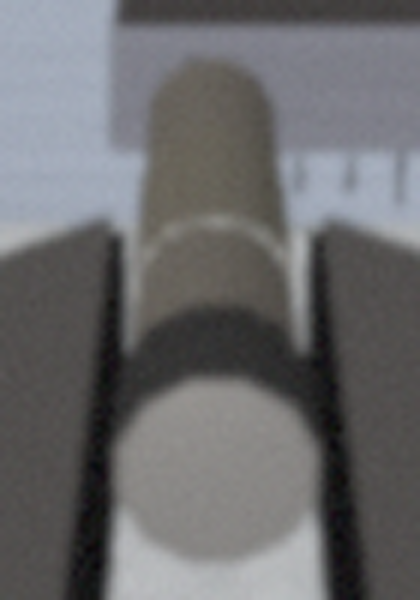

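The tube hangs where predicted: its foot edge is at row 209.7 against a predicted 208.6, and the diameter matches 15.6 mm. Lowering into the mouth.

```bash
python3 -m jog '[[0.0014,0.001,0.02,0,0.001,-0.001,-1],[0.0014,0.001,0.045,0,0.001,-0.001,-1],[0.0014,0.001,0.065,0,0.001,-0.001,-1],[0.0014,0.001,0.08,0,0.001,-0.001,-1],[0.0014,0.001,0.088,0,0.001,-0.001,-1],[0.0014,0.001,0.09,0,0.001,-0.001,-1],[0.0014,0.001,0.091,0,0.001,-0.001,-1],[0.0014,0.001,0.092,0,0.001,-0.001,-1],[0.0014,0.001,0.092,0,0.001,-0.001,-1],[0.0014,0.001,0.092,0,0.001,-0.001,-1]]'; python3 - <<'E'
from h import *
st();print(w2g(status.get_obs()["ee_pos"]))
c=camera("wrist");cv2.imwrite("pics/w7.png",c["image"][:,:,::-1])
E
```

```text
time_s: 8.9
ee_pos: [0.5463, 0.0692, 0.0478]
eef_rot: [-3.141, -0.0, 0.207]
force: [-0.2, 0.4, -0.2]
grip_width: 0.0173
8.9 [0.5463 0.0692 0.0478] [-3.1412e+00 -4.0000e-04  2.0670e-01] F [-0.2   0.44 -0.18] w 0.0173
[-0.09503913  0.00287013]
```

View pics/w7.png

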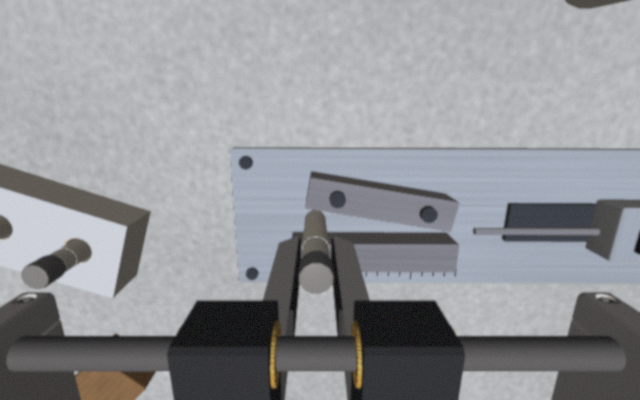

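The tube is between the walls at the mouth, just above the floor. I'll lower it gently until it touches.

```bash
for i in 1; do python3 -m jog '[[0,0,0.001,0,0,-0.002,-1],[0,0,0.002,0,0,-0.002,-1],[0,0,0.003,0,0,-0.002,-1],[0,0,0.003,0,0,-0.002,-1]]'; python3 -m jog '[[0,0,0.0007,0,0,0,-1],[0,0,0.0007,0,0,0,-1]]';python3 -m jog '[[0,0,0.0007,0,0,0,-1],[0,0,0.0007,0,0,0,-1]]';  done
```

```text
time_s: 9.35
ee_pos: [0.5461, 0.0692, 0.0446]
eef_rot: [-3.141, 0.0, 0.21]
force: [-0.1, -1.0, -0.0]
grip_width: 0.0175
time_s: 9.55
ee_pos: [0.5461, 0.0692, 0.0438]
eef_rot: [-3.141, 0.0, 0.21]
force: [-0.6, -0.0, -0.3]
grip_width: 0.0172
time_s: 9.75
ee_pos: [0.5465, 0.0693, 0.0435]
eef_rot: [-3.141, -0.001, 0.21]
force: [-0.6, 1.0, 4.4]
grip_width: 0.0171
```

Floor contact comes at z of about 0.0436. I'll ease off to a light touch, then slide along while drifting towards the fence line.

```bash
python3 -m jog '[[0,0,-0.0003,0,0,0.004,-1],[0,0,-0.0003,0,0,0.004,-1]]'; python3 -m jog '[[-0.0003,0.004,0,0,0,0,-1],[-0.0007,0.008,0,0,0,0,-1],[-0.001,0.012,0,0,0,0,-1],[-0.0013,0.016,0,0,0,0,-1],[-0.0017,0.02,0,0,0,0,-1],[-0.002,0.024,0,0,0,0,-1],[-0.0023,0.028,0,0,0,0,-1],[-0.0027,0.032,0,0,0,0,-1],[-0.003,0.036,0,0,0,0,-1],[-0.003,0.039,0,0,0,0,-1],[-0.003,0.04,0,0,0,0,-1],[-0.003,0.04,0,0,0,0,-1]]'; python3 - <<'E'
from h import *
st();print(w2g(status.get_obs()["ee_pos"]))
f=status.get_obs()["force"];print("Fslot",f[:2]@GX,"Flat",f[:2]@GYv)
c=camera("wrist");cv2.imwrite("pics/w8.png",c["image"][:,:,::-1])
E
```

```text
time_s: 9.95
ee_pos: [0.5464, 0.0692, 0.0437]
eef_rot: [-3.141, -0.001, 0.203]
force: [1.5, 0.7, -0.6]
grip_width: 0.0173
time_s: 11.15
ee_pos: [0.5516, 0.0294, 0.0437]
eef_rot: [-3.141, -0.001, 0.203]
force: [-0.2, -0.2, -0.6]
grip_width: 0.0174
11.15 [0.5516 0.0294 0.0437] [-3.1412e+00 -7.0000e-04  2.0300e-01] F [-0.24 -0.22 -0.62] w 0.0174
[-5.49380715e-02  3.37419606e-06]
Fslot 0.1645177391981253 Flat -0.2827396832650392
```

View pics/w8.png

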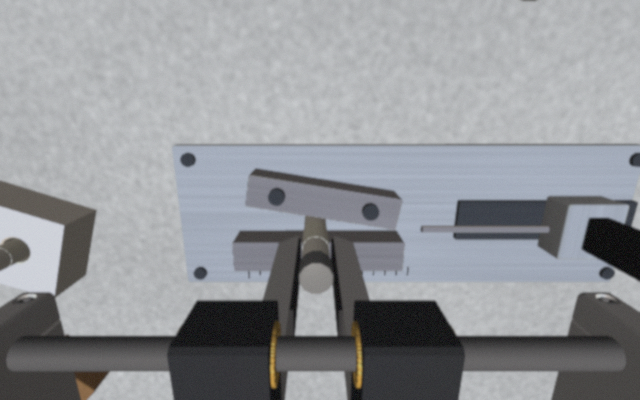

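```bash
cat > fr.py <<'E'
from h import *
o=status.get_obs();f=o["force"];m=o["moment"]
print("g",np.round(w2g(o["ee_pos"])*1000,2),"z",round(o["ee_pos"][2]*1000,2),"Fslot %.2f Flat %.2f Fz %.2f"%(f[:2]@GX,f[:2]@GYv,f[2]),"M",np.round([m[:2]@GX,m[:2]@GYv,m[2]],3),"w",round(o["grip_width"]*1000,2))
E
python3 -m jog '[[-0.0002,0.001,0,0,0,0,-1],[-0.0004,0.003,0,0,0,0,-1],[-0.0006,0.005,0,0,0,0,-1],[-0.0006,0.007,0,0,0,0,-1],[-0.0006,0.007,0,0,0,0,-1]]' 15 >/dev/null; python3 fr.py
python3 -m jog '[[0,0.001,0,0,0,0,-1],[0,0.002,0,0,0,0,-1],[0,0.002,0,0,0,0,-1]]' >/dev/null; python3 fr.py
python3 -m jog '[[0,0.001,0,0,0,0,-1],[0,0.001,0,0,0,0,-1]]' >/dev/null; python3 fr.py
```

```text
g [-47.8  -0.6] z 43.73 Fslot 0.53 Flat 0.22 Fz -1.77 M [-0.059  0.053  0.027] w 17.87
g [-45.66  -0.59] z 43.75 Fslot -0.26 Flat -0.14 Fz 0.47 M [-0.071  0.025 -0.052] w 17.17
g [-44.57  -0.59] z 43.74 Fslot 0.20 Flat -0.41 Fz 0.50 M [-0.029 -0.002 -0.044] w 17.14
```

```bash
for k in a; do
python3 -m jog '[[0,0.001,0,0,0,0,-1],[0,0.002,0,0,0,0,-1],[0,0.002,0,0,0,0,-1]]' >/dev/null; python3 fr.py
python3 -m jog '[[0,0.001,0,0,0,0,-1],[0,0.001,0,0,0,0,-1]]' >/dev/null; python3 fr.py
python3 -m jog '[[0,0.001,0,0,0,0,-1],[0,0.001,0,0,0,0,-1]]' >/dev/null; python3 fr.py
done
```

```text
g [-42.49  -0.58] z 43.73 Fslot 0.43 Flat 0.51 Fz 0.27 M [-0.018  0.015  0.   ] w 17.25
g [-41.36  -0.6 ] z 43.74 Fslot -0.05 Flat 0.64 Fz 0.47 M [-0.001 -0.013  0.008] w 17.26
g [-40.35  -0.61] z 43.73 Fslot 0.91 Flat -0.34 Fz -0.51 M [-0.027  0.095  0.003] w 17.58
```

```bash

python3 -m jog '[[0,0.001,0,0,0,0,-1],[0,0.001,0,0,0,0,-1]]' >/dev/null; python3 fr.py
python3 -m jog '[[0,0.001,0,0,0,0,-1],[0,0.001,0,0,0,0,-1]]' >/dev/null; python3 fr.py
```

```text
g [-39.46  -0.66] z 43.69 Fslot -2.49 Flat -0.49 Fz 0.32 M [-0.053  0.51   0.007] w 17.57
g [-38.67  -0.7 ] z 43.67 Fslot -3.70 Flat -0.52 Fz -0.05 M [-0.063  0.88  -0.005] w 17.43
```

```bash

python3 -m jog '[[0,0.001,0,0,0,0,-1],[0,0.001,0,0,0,0,-1]]' >/dev/null; python3 fr.py
```

```text
g [-37.8   -0.68] z 43.71 Fslot -5.00 Flat -0.17 Fz 2.14 M [-0.083  1.139 -0.002] w 17.97
```

```bash
python3 - <<'E'
from h import *
c=camera("wrist");crop(c["image"],220,150,420,300,4,"w9.png")
E
python3 fr.py
```

```text
g [-37.78  -0.69] z 43.71 Fslot -4.85 Flat -0.12 Fz 1.82 M [-0.102  1.154 -0.061] w 17.81
```

View pics/w9.png

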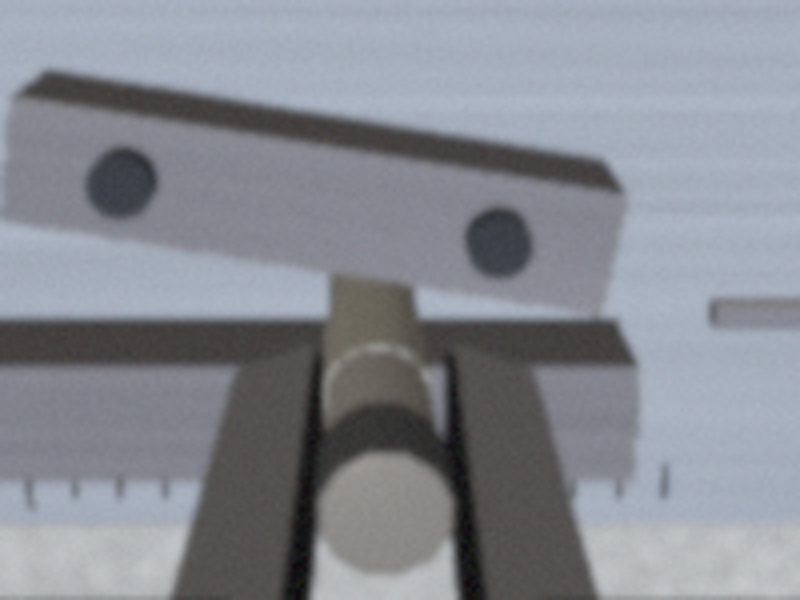

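The crop shows the body now resting on the left finger's tip and the tube leaning about 1.4° forward at the top, with roughly 5 N of push. I'll straighten it with a slight tool turn and add a touch more push.

```bash

python3 -m jog '[[0,0.0008,0,-0.006,0,0,-1],[0,0.0008,0,-0.012,0,0,-1],[0,0.0008,0,-0.012,0,0,-1]]' >/dev/null; python3 fr.py
python3 - <<'E'
from h import *
c=camera("wrist");crop(c["image"],220,150,420,300,4,"w10.png");st()
E
```

```text
g [-37.18  -0.64] z 43.81 Fslot -4.76 Flat -1.08 Fz 1.19 M [-0.213  1.23   0.002] w 17.44
13.9 [0.5545 0.0118 0.0438] [ 3.1241e+00 -5.0000e-04  2.0250e-01] F [-1.48  5.3   1.75] w 0.0173
```

View pics/w10.png

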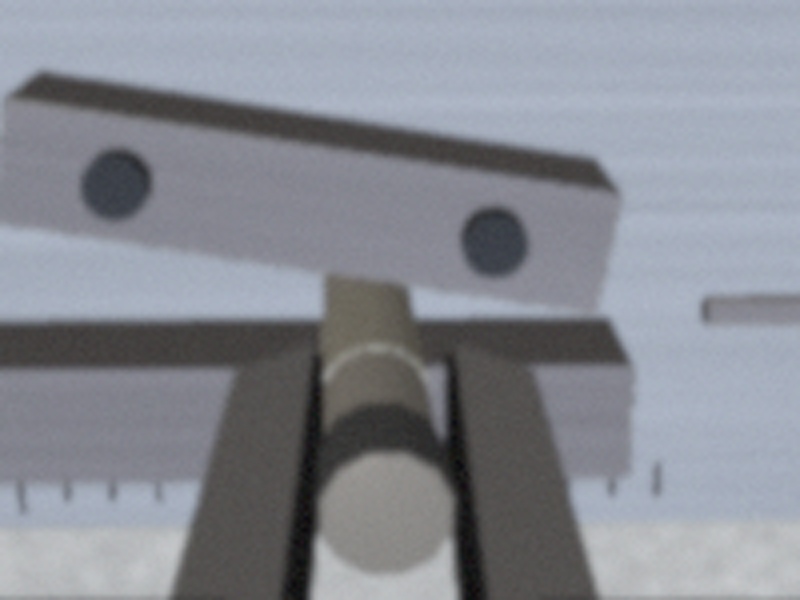

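```bash

python3 -m jog '[[0,0.0011,0,0,0,0,-1],[0,0.0011,0,0,0,0,-1],[0,0.0011,0,0,0,0,-1]]' >/dev/null; python3 fr.py;python3 -m jog '[[0,0.0011,0,0,0,0,-1],[0,0.0011,0,0,0,0,-1]]' >/dev/null; python3 fr.py
```

```text
g [-36.36  -0.66] z 43.87 Fslot -5.91 Flat -0.58 Fz 1.76 M [-0.094  1.623 -0.024] w 17.76
g [-35.61  -0.69] z 43.91 Fslot -6.29 Flat -0.78 Fz 1.93 M [-0.181  1.779  0.003] w 17.97
```

```bash

python3 - <<'E'
from h import *
c=camera("wrist");crop(c["image"],220,150,420,300,4,"w11.png");st()
f=lambda p:(p[0]/4+220-.4,p[1]/4+150-.4)
s=camera("side");crop(s["image"],290,130,370,240,5,"s11.png")
E
python3 fr.py
```

```text
14.45 [0.5548 0.0103 0.0439] [ 3.125e+00 -3.000e-04  2.024e-01] F [-2.57  6.66  1.64] w 0.018
g [-35.65  -0.7 ] z 43.88 Fslot -6.58 Flat -1.99 Fz 1.42 M [-0.165  1.721  0.   ] w 17.47
```

View pics/w11.png

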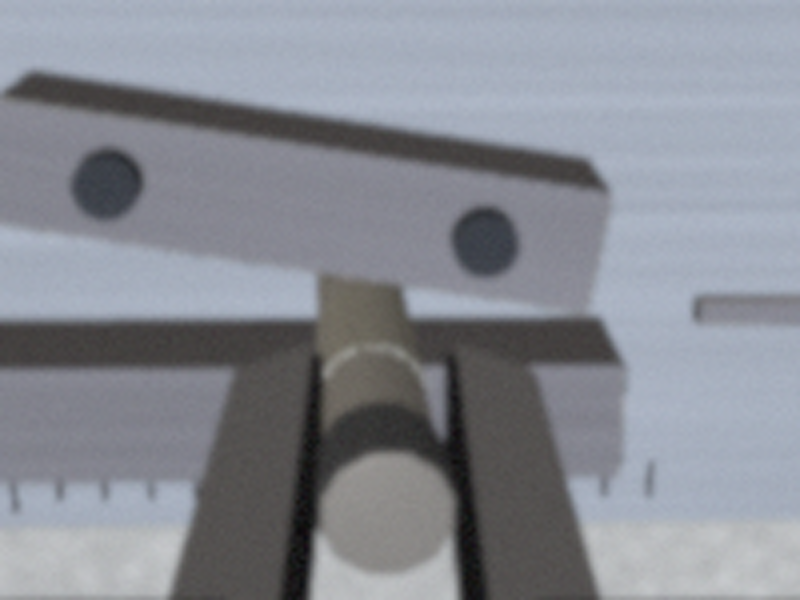

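View pics/s11.png

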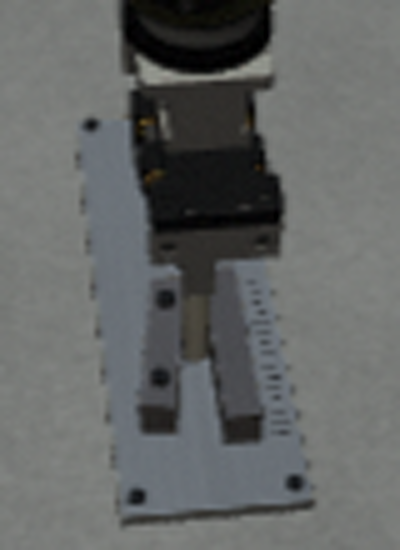

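The push is about 6.5 N, but the tube seems to lean. I'll measure the lean from the silhouette against the slot's vertical plane.

```bash

cat > lean.py <<'E'
from h import *
import sys
c=camera("wrist")
im=cv2.GaussianBlur(c["image"],(0,0),.7).astype(float)
T=np.array(c["world_from_camera"]);o=T[:3,3]
n=np.array([*GYv,0]);P=np.array([*g2w(0,-.0012),0])
def vp(u,v):
    d=T[:3,:3]@np.array([(u-c["cx"])/c["fx"],(v-c["cy"])/c["fy"],1]);q=o+d*((P-o)@n)/(d@n);return w2g(q)[0]*1000,q[2]*1000
crop(c["image"],280,205,350,295,6,sys.argv[1])
for u,v in [tuple(map(float,a.split(","))) for a in sys.argv[2:]]:
    print((u,v),np.round(vp(u/6+280-.42,v/6+205-.42),2))
E
python3 lean.py l1.png
```

```text
(no output)
```

View pics/l1.png

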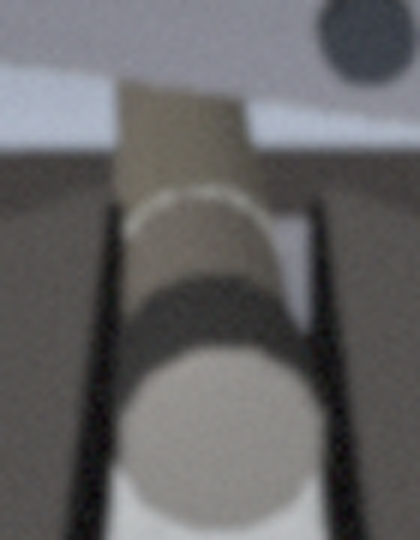

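```bash
python3 lean.py l2.png 182,100 190,170 202,255 221,436; python3 fr.py
```

```text
(182.0, 100.0) [-39.2  14.9]
(190.0, 170.0) [-38.34  38.17]
(202.0, 255.0) [-37.26  61.35]
(221.0, 436.0) [-36.09  98.11]
g [-35.64  -0.7 ] z 43.89 Fslot -6.56 Flat -1.05 Fz 1.26 M [-0.205  1.778  0.011] w 17.77
```

The tube leans 2.1° forward, with its foot at x of about -39.8 mm. I'll turn the tool back by that much while keeping a light push.

```bash

python3 -m jog '[[0,0.0008,0,-0.006,0,0,-1],[0,0.0006,0,-0.012,0,0,-1],[0,0.0004,0,-0.018,0,0,-1],[0,0.0004,0,-0.023,0,0,-1],[0,0.0004,0,-0.023,0,0,-1]]' >/dev/null; python3 fr.py; python3 lean.py l3.png; python3 fr.py
```

```text
g [-35.52  -0.67] z 43.96 Fslot -4.70 Flat -0.84 Fz 1.97 M [-0.134  1.565  0.042] w 18.06
g [-35.51  -0.67] z 43.95 Fslot -6.42 Flat -1.02 Fz 1.89 M [-0.18   1.52  -0.016] w 18.1
```

View pics/l3.png

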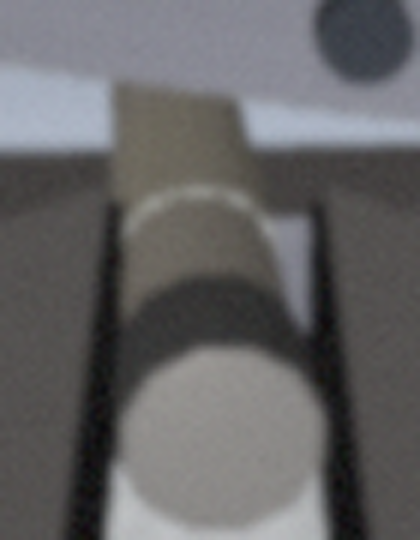

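```bash
python3 lean.py l4.png 177,100 186,170 201,255 221,436; python3 - <<'E'
from h import *
st()
E
```

```text
(177.0, 100.0) [-38.63  14.75]
(186.0, 170.0) [-38.44  38.05]
(201.0, 255.0) [-37.85  61.28]
(221.0, 436.0) [-37.9   98.08]
15.2 [0.5548 0.0102 0.044 ] [ 3.089e+00 -4.000e-04  2.025e-01] F [-2.16  4.98  2.25] w 0.0184
```

The lean is now about 0.5°, with the foot at about -38.7 mm and roughly 6 N of push applied. Releasing.

```bash

python3 -m jog '[[0,0.0002,0,0,0,0,-0.55],[0,0,0,0,0,0,-0.3],[0,0,0,0,0,0,-0.3],[0,0,0,0,0,0,-0.3],[0,0,0,0,0,0,-0.3]]' >/dev/null; python3 fr.py; python3 lean.py l5.png; python3 fr.py
```

```text
g [-35.35  -0.66] z 43.94 Fslot 0.84 Flat -0.13 Fz -1.30 M [-0.005 -0.01  -0.012] w 32.97
g [-35.39  -0.66] z 43.96 Fslot -1.61 Flat 0.07 Fz 0.15 M [-0.     0.046 -0.021] w 32.91
```

View pics/l5.png

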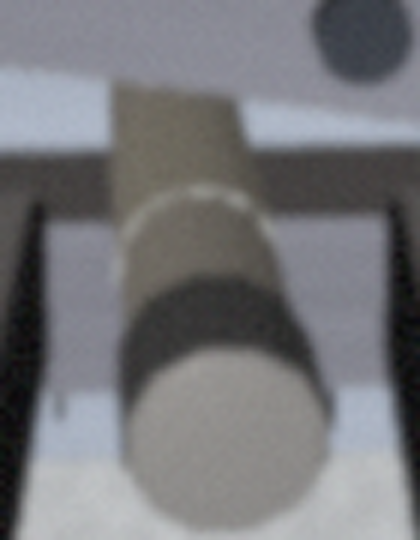

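The tube stands on its own between open fingers, with no force reading. I'll lift straight up.

```bash
python3 - <<'E'
from h import *
e=status.get_obs()["ee_pos"]
row([e[0],e[1],.16],.2034)
p=g2w(.185,0);print(p, "r",np.hypot(*p))
E
```

```text
row [0.0001, 0.0061, -0.1159] [0.0336, -0.0003, -0.0006]
[ 0.60001941 -0.20563644] r 0.6342788329554025
```

```bash

python3 -m jog '[[0,0.0005,-0.01,0,0,0,-0.3],[0,0.0016,-0.03,0,0,0,-0.3],[0,0.0032,-0.06,0,0,0,-0.3],[0,0.0048,-0.09,0,0,0,-0.3],[0,0.006,-0.116,0.01,0,0,-0.3],[0,0.006,-0.116,0.034,0,0,-0.3],[0,0.006,-0.116,0.034,0,0,-0.3],[0,0.006,-0.116,0.034,0,0,-0.3]]'; python3 - <<'E'
from h import *
st()
for n in("wrist","side","top"):
  c=camera(n);cv2.imwrite(f"pics/{n}12.png",c["image"][:,:,::-1])
E
```

```text
time_s: 16.55
ee_pos: [0.5545, 0.01, 0.16]
eef_rot: [3.141, 0.0, 0.202]
force: [-0.5, -0.1, 0.5]
grip_width: 0.0324
16.55 [0.5545 0.01   0.16  ] [3.1415e+00 1.0000e-04 2.0200e-01] F [-0.47 -0.08  0.54] w 0.0324
```

View pics/wrist12.png

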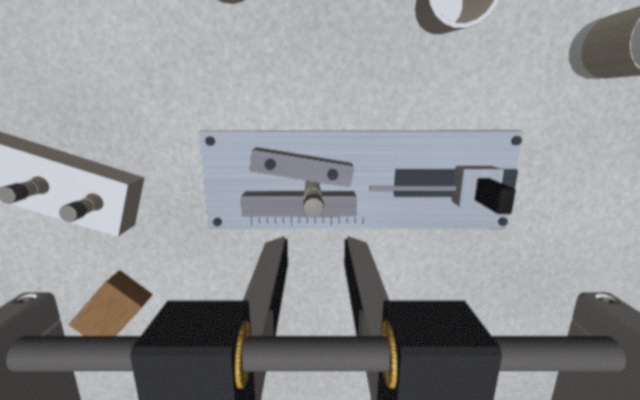

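The tube stands wedged at (313,205). The probe is unmoved, with its nose at (370,188) and fin at (495,195). Next I'll work out the probe geometry and check clearance to the gel bottle.

```bash
python3 - <<'E'
from h import *
c=camera("wrist");t=camera("top")
crop(c["image"],300,150,530,240,3.4,"w12c.png")
for p in((440,122),(461,96)): print("gel",np.round(w2g(ray(t,*p,0 if p[0]<450 else .15))*1000))
e=status.get_obs()["ee_pos"];p=g2w(.165,0);row([*p,.16],.2034)
E
```

```text
gel [242. 129.]
gel [242. 129.]
row [0.001, 0.2007, -0.0003] [-0.0003, 0.0002, -0.0004]
```

View pics/w12c.png

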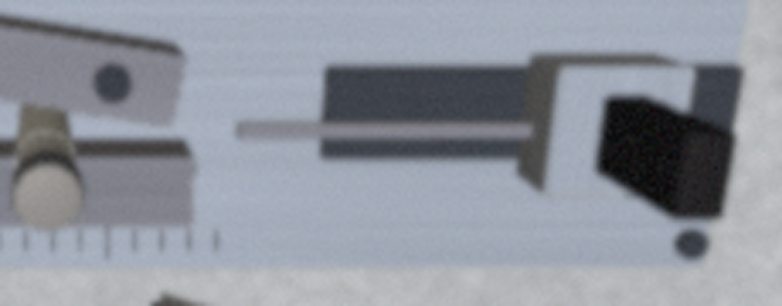

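View pics/side12.png

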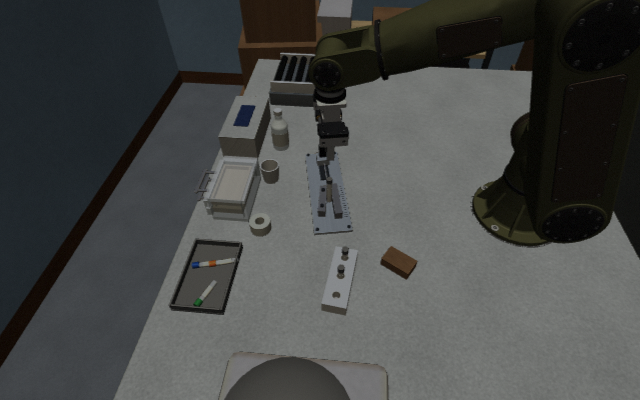

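The gel bottle is well clear, about 64 mm from the gripper body. Moving behind the fin with the fingers shut.

```bash

python3 -m jog '[[0.001,0.03,0,0,0,0,-1],[0.001,0.08,0,0,0,0,-1],[0.001,0.13,0,0,0,0,-1],[0.001,0.17,0,0,0,0,-1],[0.001,0.195,0,0,0,0,-1],[0.001,0.2007,0,0,0,0,-1],[0.001,0.2007,0,0,0,0,-1],[0.001,0.2007,0,0,0,0,-1],[0.001,0.2007,0,0,0,0,-1]]' 5; python3 fr.py; python3 - <<'E'
from h import *
c=camera("wrist");cv2.imwrite("pics/w13.png",c["image"][:,:,::-1])
p=g2w(.165,0);row([*p,.056],.2034)
E
```

```text
time_s: 17.7
ee_pos: [0.596, -0.1847, 0.1598]
eef_rot: [-3.141, 0.0, 0.204]
force: [-0.0, 0.0, 0.3]
grip_width: 0.0001
g [163.71   0.33] z 159.84 Fslot -0.02 Flat -0.02 Fz 0.33 M [-0.009  0.039  0.02 ] w 0.13
row [-0.0003, 0.0012, 0.1039] [-0.0003, 0.0, 0.0005]
```

View pics/w13.png

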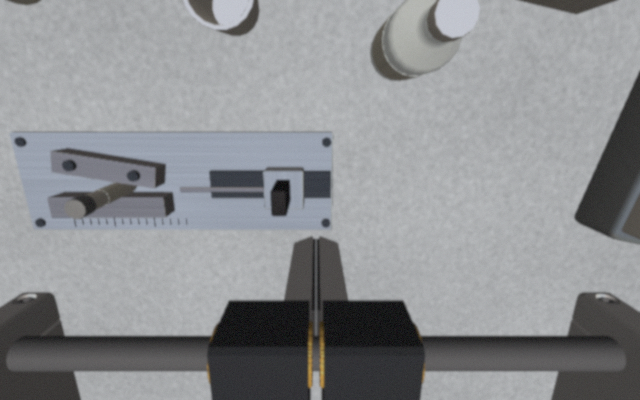

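```bash
python3 - <<'E'
from h import *
c=camera("wrist")
crop(c["image"],240,150,340,250,6,"w13c.png")
for p in((271,196),(289,196),(271,214),(289,214)): print(np.round(w2g(ray(c,*p,.086))*1000,1))
E
```

```text
[125.4   6.8]
[141.    6.8]
[124.8  -9.6]
[140.7  -9.6]
```

View pics/w13c.png

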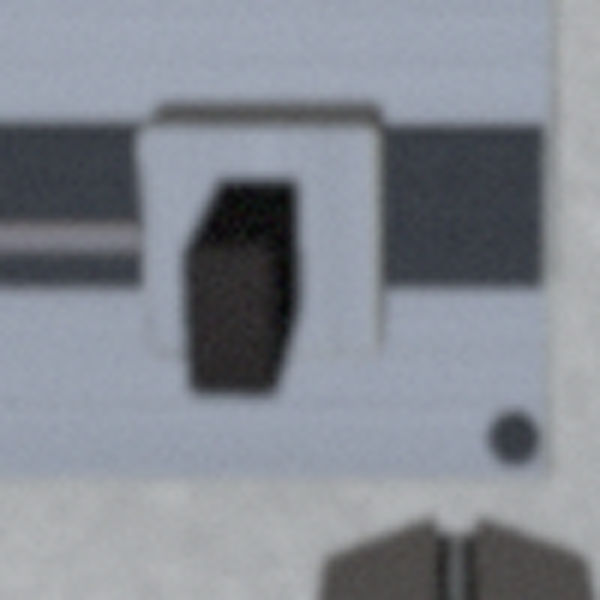

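The fin's back face is at x of about 140 mm and the finger's outer face will be at about 152 mm. Descending to z 0.056 behind it.

```bash

python3 -m jog '[[0,0.001,0.03,0,0,0,-1],[0,0.001,0.06,0,0,0,-1],[0,0.001,0.09,0,0,0,-1],[0,0.001,0.104,0,0,0,-1],[0,0.001,0.104,0,0,0,-1],[0,0.001,0.104,0,0,0,-1],[0,0.001,0.104,0,0,0,-1]]' >/dev/null; python3 fr.py
cat > avg.py <<'E'
from h import *
F=[];M=[]
for i in range(5):
    camera("side");o=status.get_obs();F.append(o["force"]);M.append(o["moment"])
f=np.mean(F,0);m=np.mean(M,0)
print("t",round(o["time_s"],2),"g",np.round(w2g(o["ee_pos"])*1000,2),"z",round(o["ee_pos"][2]*1000,1),"Fslot %.2f Flat %.2f My %.3f"%(f[:2]@GX,f[:2]@GYv,m[:2]@GYv))
E
python3 avg.py
```

```text
g [165.34   1.08] z 57.68 Fslot -0.08 Flat 0.40 Fz -0.89 M [ 0.     0.023 -0.037] w 0.41
t 18.75 g [165.13   0.52] z 56.5 Fslot -0.03 Flat -0.07 My 0.016
```

```bash

python3 -m jog '[[0,-0.003,0,0,0,0,-1],[0,-0.006,0,0,0,0,-1],[0,-0.009,0,0,0,0,-1],[0,-0.012,0,0,0,0,-1],[0,-0.014,0,0,0,0,-1],[0,-0.016,0,0,0,0,-1],[0,-0.018,0,0,0,0,-1],[0,-0.02,0,0,0,0,-1],[0,-0.022,0,0,0,0,-1],[0,-0.025,0,0,0,0,-1],[0,-0.028,0,0,0,0,-1],[0,-0.031,0,0,0,0,-1],[0,-0.034,0,0,0,0,-1],[0,-0.037,0,0,0,0,-1],[0,-0.04,0,0,0,0,-1],[0,-0.043,0,0,0,0,-1],[0,-0.046,0,0,0,0,-1],[0,-0.048,0,0,0,0,-1],[0,-0.05,0,0,0,0,-1],[0,-0.05,0,0,0,0,-1]]' >/dev/null; python3 avg.py; python3 - <<'E'
from h import *
c=camera("wrist");cv2.imwrite("pics/w14.png",c["image"][:,:,::-1])
c=camera("top");crop(c["image"],280,145,445,240,4.8,"t14.png")
E
```

```text
t 21.0 g [115.16   0.43] z 56.5 Fslot -0.12 Flat 0.15 My 0.009
```

View pics/w14.png

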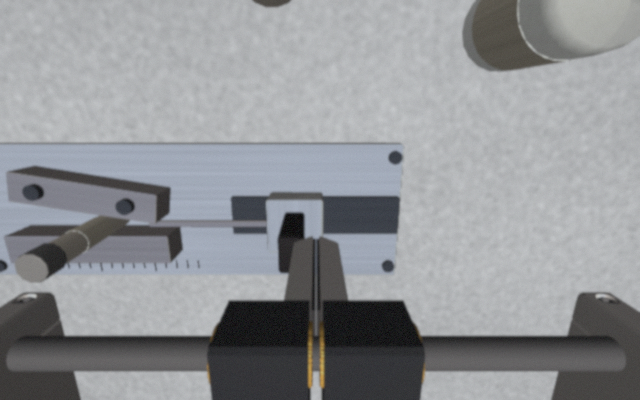

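View pics/t14.png

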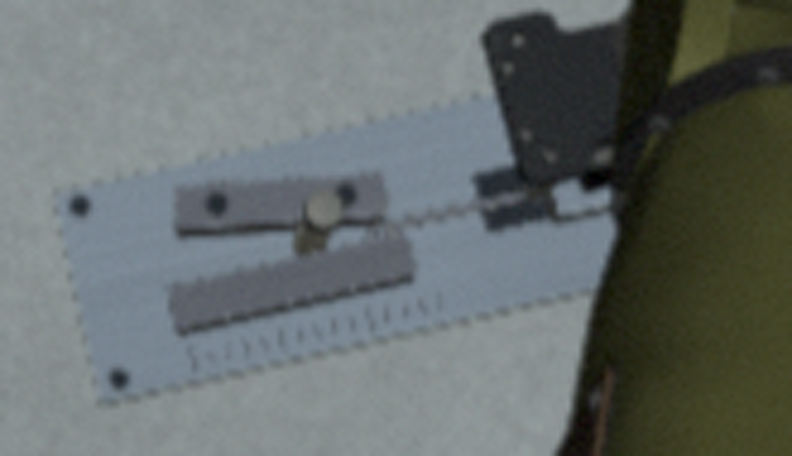

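```bash
python3 - <<'E'
from h import *
c=camera("wrist");t=camera("top")
f=lambda p:(p[0]/4.8+280-.4,p[1]/4.8+145-.4)
for x in(-14,-20,-25,-31): print(x,"top crop",(proj(t,[*g2w(x/1000,-.003),.024])-[279.6,144.6])*4.8,"wrist",proj(c,[*g2w(x/1000,-.003),.024]))
crop(c["image"],90,190,330,280,3.3,"w14c.png")
crop(t["image"],325,180,385,210,12,"t14c.png")
E
```

```text
-14 top crop [361.06894423 232.6998492 ] wrist [144.34088285 223.39181621]
-20 top crop [349.28096522 235.41713834] wrist [136.38948952 223.39441618]
-25 top crop [339.45307225 237.68260106] wrist [129.7628005  223.39658299]
-31 top crop [327.65410417 240.40242333] wrist [121.81014011 223.39918337]
```

View pics/w14c.png

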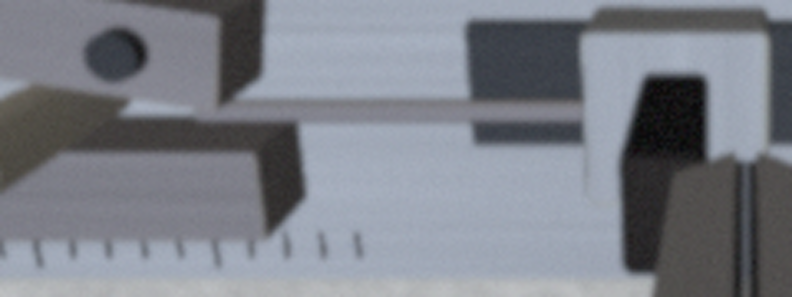

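View pics/t14c.png

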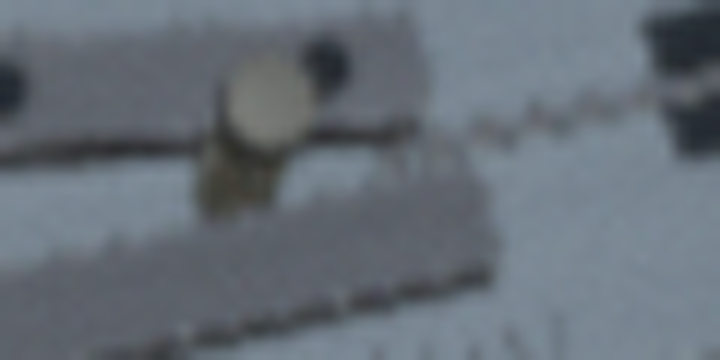

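The nose shows at about px (149,224) in the wrist view, so x of about -11 mm. Contact is expected near -31 mm. I'll advance 12 mm, then creep.

```bash

python3 -m jog '[[0,-0.002,0,0,0,0,-1],[0,-0.004,0,0,0,0,-1],[0,-0.006,0,0,0,0,-1],[0,-0.008,0,0,0,0,-1],[0,-0.01,0,0,0,0,-1],[0,-0.012,0,0,0,0,-1]]' >/dev/null; python3 fr.py; python3 -m jog '[[0,-0.001,0,0,0,0,-1],[0,-0.002,0,0,0,0,-1]]' >/dev/null; python3 fr.py; python3 avg.py
python3 - <<'E'
from h import *
c=camera("wrist")
crop(c["image"],40,180,200,280,5,"w15.png")
for x in(-20,-25,-31):print(x,(proj(c,[*g2w(x/1000,-.003),.024])-[39.6,179.6])*5)
E
```

```text
g [102.97   0.48] z 56.5 Fslot 0.27 Flat 0.79 Fz 0.83 M [ 0.001 -0.098 -0.027] w 0.34
g [100.84   0.45] z 56.5 Fslot 0.26 Flat -0.16 Fz -0.17 M [ 0.013 -0.101 -0.038] w 0.14
t 22.25 g [100.95   0.45] z 56.5 Fslot -0.06 Flat -0.30 My -0.007
-20 [578.25721379 218.89013991]
-25 [545.13256627 218.89864628]
-31 [505.37991246 218.90885471]
```

View pics/w15.png

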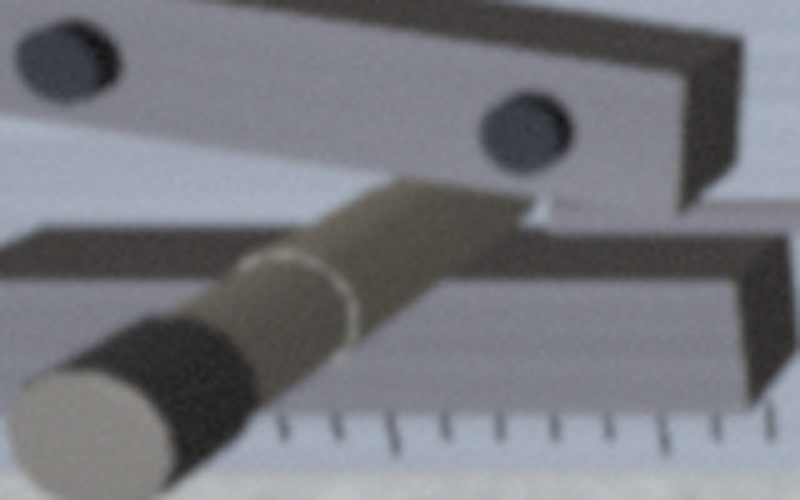

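The gap is clearly visible: nose at crop x≈550, tube edge at about 528, so roughly 3 mm. Sliding friction reads as My ≈ -0.10, so I'll creep until it rises.

```bash

python3 -m jog '[[0,-0.0005,0,0,0,0,-1],[0,-0.001,0,0,0,0,-1],[0,-0.0015,0,0,0,0,-1]]' >/dev/null; python3 fr.py; python3 -m jog '[[0,-0.0005,0,0,0,0,-1]]' >/dev/null; python3 fr.py
python3 -m jog '[[0,-0.0004,0,0,0,0,-1]]' >/dev/null; python3 fr.py
python3 - <<'E'
from h import *
c=camera("wrist")
crop(c["image"],110,200,170,240,12,"w16.png")
E
```

```text
g [99.48  0.44] z 56.49 Fslot 0.39 Flat 0.14 Fz -0.38 M [-0.024 -0.136 -0.   ] w 0.66
g [98.96  0.45] z 56.49 Fslot 0.27 Flat -0.31 Fz -0.15 M [-0.002 -0.089  0.022] w 0.39
g [98.52  0.46] z 56.52 Fslot -0.03 Flat -0.12 Fz -0.71 M [ 0.002 -0.102 -0.026] w 0.32
```

View pics/w16.png

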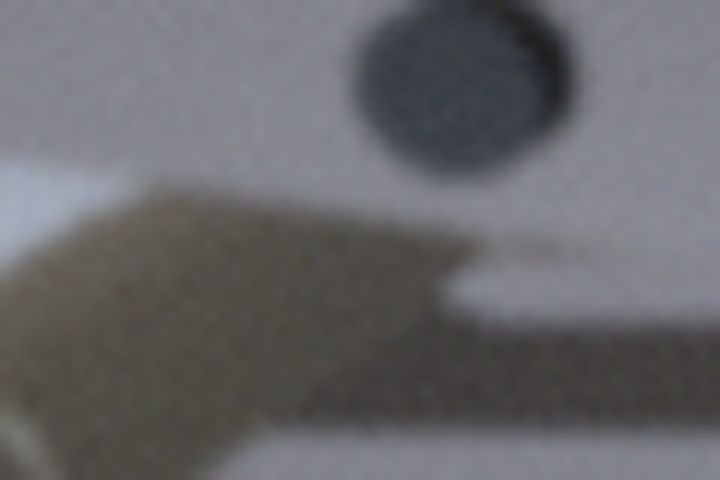

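No visible gap now, but the moment still shows friction only. I'll continue in fine steps.

```bash

python3 -m jog '[[0,-0.0003,0,0,0,0,-1]]' >/dev/null; python3 fr.py;python3 -m jog '[[0,-0.0003,0,0,0,0,-1]]' >/dev/null; python3 fr.py
```

```text
g [98.17  0.46] z 56.52 Fslot 1.03 Flat 0.25 Fz 0.61 M [ 0.036 -0.086 -0.04 ] w 0.43
g [97.85  0.45] z 56.51 Fslot 0.61 Flat -0.19 Fz 0.06 M [-0.002 -0.093 -0.032] w 0.18
```

```bash

python3 -m jog '[[0,-0.0003,0,0,0,0,-1]]' >/dev/null; python3 fr.py;python3 -m jog '[[0,-0.0003,0,0,0,0,-1]]' >/dev/null; python3 fr.py
```

```text
g [97.5   0.45] z 56.5 Fslot 0.45 Flat 0.78 Fz 0.58 M [-0.019 -0.078 -0.058] w 0.2
g [97.17  0.44] z 56.5 Fslot 0.36 Flat 0.65 Fz 0.40 M [-0.039 -0.145  0.049] w 0.42
```

```bash

python3 -m jog '[[0,-0.0002,0,0,0,0,-1]]' >/dev/null; python3 fr.py
```

```text
g [96.97  0.46] z 56.51 Fslot 0.15 Flat -0.42 Fz 0.15 M [-0.001 -0.104  0.011] w 0.4
```

```bash

python3 -m jog '[[0,-0.0002,0,0,0,0,-1]]' >/dev/null; python3 fr.py
```

```text
g [96.76  0.45] z 56.51 Fslot 0.10 Flat 0.68 Fz 0.26 M [ 0.009 -0.112  0.054] w 0.23
```

```bash

python3 -m jog '[[0,-0.0002,0,0,0,0,-1]]' >/dev/null; python3 fr.py
python3 - <<'E'
from h import *
c=camera("wrist")
crop(c["image"],110,200,170,240,12,"w17.png")
E
```

```text
g [96.54  0.43] z 56.5 Fslot 0.67 Flat -0.25 Fz -1.00 M [-0.03  -0.139  0.002] w 0.46
```

View pics/w17.png

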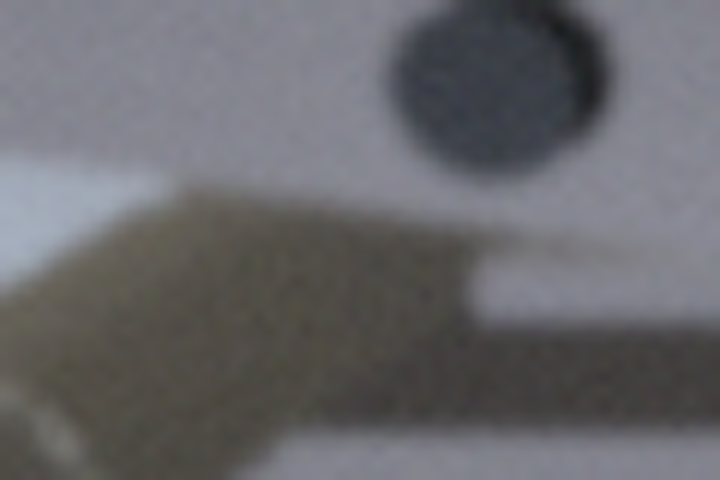

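The nose end now shows as a crisp vertical edge against the tube, at crop x≈475. The tube is unmoved relative to the jaw hole. I'll take a few more fine steps until there is real contact.

```bash

python3 -m jog '[[0,-0.0002,0,0,0,0,-1]]' >/dev/null; python3 fr.py
```

```text
g [96.3   0.45] z 56.5 Fslot 0.36 Flat 0.21 Fz 0.05 M [-0.027 -0.115  0.024] w 0.37
```

```bash

python3 -m jog '[[0,-0.0002,0,0,0,0,-1]]' >/dev/null; python3 fr.py
```

```text
g [96.11  0.47] z 56.54 Fslot 0.56 Flat 0.33 Fz 0.42 M [-0.024 -0.116 -0.004] w 0.84
```

```bash

python3 -m jog '[[0,-0.0002,0,0,0,0,-1]]' >/dev/null; python3 fr.py
```

```text
g [95.88  0.45] z 56.5 Fslot 0.57 Flat -0.24 Fz 0.06 M [-0.064 -0.141 -0.054] w 0.54
```

```bash

python3 -m jog '[[0,-0.0002,0,0,0,0,-1]]' >/dev/null; python3 fr.py
```

```text
g [95.65  0.45] z 56.5 Fslot 0.95 Flat 0.15 Fz 0.13 M [-0.044 -0.038 -0.054] w 0.31
```

```bash

python3 -m jog '[[0,-0.0002,0,0,0,0,-1]]' >/dev/null; python3 fr.py
python3 - <<'E'
from h import *
c=camera("wrist")
crop(c["image"],110,200,170,240,12,"w18.png")
E
```

```text
g [95.41  0.44] z 56.49 Fslot 0.76 Flat -0.25 Fz -0.49 M [ 0.016 -0.144  0.024] w 0.51
```

View pics/w18.png

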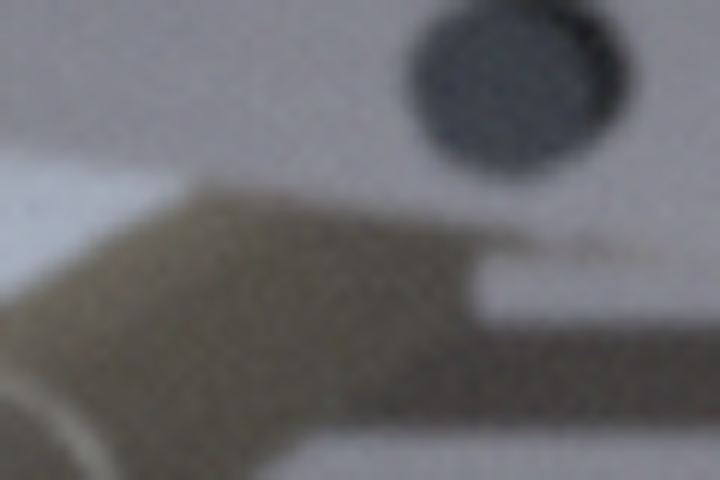

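```bash
python3 - <<'E'
from h import *
c=camera("wrist");T=np.array(c["world_from_camera"])
print("nose end top",w2g(ray(c,475/12+110-.46,200+262/12-.46,.0265))*1000, "bottom-ish",w2g(ray(c,475/12+110-.46,200+318/12-.46,.0265))*1000)
print("hole",w2g(ray(c,515/12+110-.46,200+85/12-.46,.035))*1000)
print("tube left at jaw edge",w2g(ray(c,198/12+110-.46,200+185/12-.46,.035))*1000)
print("cam g",w2g(T[:3,3])*1000,T[2,3])
E
python3 fr.py
```

```text
nose end top [-28.60004765  -0.49064393] bottom-ish [-29.12453145  -4.20047825]
hole [-20.17814299  13.67359006]
tube left at jaw edge [-39.90579037   7.44133454]
cam g [95.15121634 83.86545118] 0.26082351107819846
g [95.44  0.44] z 56.51 Fslot 0.06 Flat -0.76 Fz 0.21 M [ 0.031 -0.078 -0.012] w 0.61
```

The nose end is at x of about -28.9, about 2 mm short of the expected tube face at -31. Continuing.

```bash

python3 -m jog '[[0,-0.0003,0,0,0,0,-1]]' >/dev/null; python3 fr.py;python3 -m jog '[[0,-0.0003,0,0,0,0,-1]]' >/dev/null; python3 fr.py
```

```text
g [95.14  0.43] z 56.49 Fslot 0.64 Flat 0.13 Fz -0.10 M [ 0.024 -0.15   0.011] w 0.73
g [94.83  0.45] z 56.51 Fslot 0.64 Flat 0.40 Fz 0.96 M [-0.008 -0.103  0.011] w 0.4
```

```bash

python3 -m jog '[[0,-0.0002,0,0,0,0,-1]]' >/dev/null; python3 fr.py
```

```text
g [94.59  0.45] z 56.52 Fslot 0.85 Flat 0.17 Fz -0.64 M [-0.042 -0.083 -0.021] w 0.49
```

```bash

python3 -m jog '[[0,-0.0002,0,0,0,0,-1]]' >/dev/null; python3 fr.py
```

```text
g [94.38  0.47] z 56.52 Fslot 1.50 Flat -0.54 Fz 0.44 M [-0.066 -0.148 -0.016] w 0.5
```

```bash

python3 -m jog '[[0,-0.0002,0,0,0,0,-1]]' >/dev/null; python3 fr.py
```

```text
g [94.13  0.45] z 56.51 Fslot 0.68 Flat -0.05 Fz -0.63 M [ 0.    -0.109 -0.012] w 0.76
```

```bash

python3 -m jog '[[0,-0.0002,0,0,0,0,-1]]' >/dev/null; python3 fr.py
python3 - <<'E'
from h import *
c=camera("wrist")
crop(c["image"],50,180,190,270,5.5,"w19.png")
E
```

```text
g [93.94  0.45] z 56.5 Fslot 0.28 Flat -0.45 Fz 0.02 M [-0.003 -0.102  0.025] w 0.21
```

View pics/w19.png

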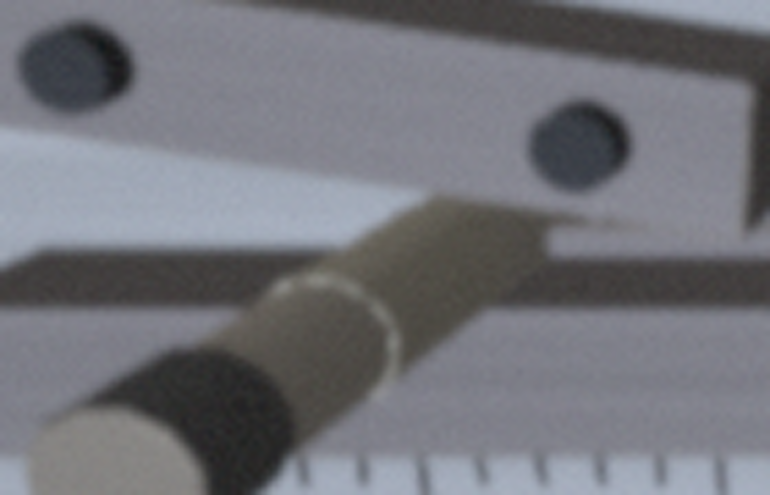

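```bash
python3 - <<'E'
from h import *
c=camera("wrist")
crop(c["image"],40,220,120,290,9,"w20.png")
T=np.array(c["world_from_camera"])
# expected pixels for an upright tube at gauge x=-38.7,y=-1.2
for x in(-38.7,-40.5):
  for z in(.100,.084,.04): 
    print(x,z,"crop",np.round((proj(c,[*g2w(x/1000,-.0012),z])-[39.5,219.5])*9,1),"w19 crop",np.round((proj(c,[*g2w(x/1000,-.0012),z])-[49.5,179.5])*5.5,1))
E
```

```text
-38.7 0.1 crop [253.  447.9] w19 crop [ 99.6 493.7]
-38.7 0.084 crop [429.6 329.6] w19 crop [207.5 421.4]
-38.7 0.04 crop [796.6  83.7] w19 crop [431.8 271.1]
-40.5 0.1 crop [222.6 447.9] w19 crop [ 81.1 493.7]
-40.5 0.084 crop [401.6 329.6] w19 crop [190.4 421.4]
-40.5 0.04 crop [773.7  83.7] w19 crop [417.8 271.1]
```

View pics/w20.png

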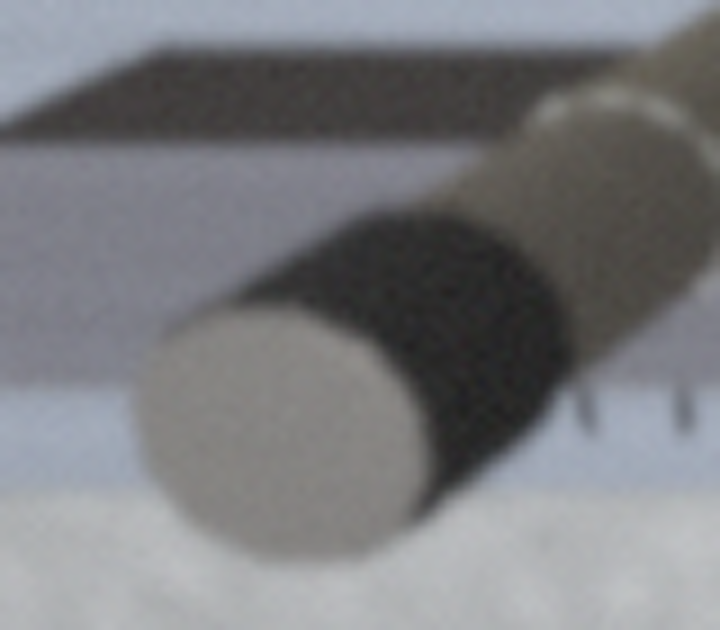

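The tube top is at x of about -36.9, unchanged since release, so the tube hasn't moved. Continuing in 0.2 mm steps.

```bash

python3 -m jog '[[0,-0.0002,0,0,0,0,-1]]' >/dev/null; python3 fr.py
```

```text
g [93.72  0.45] z 56.5 Fslot 0.18 Flat -0.19 Fz -0.55 M [-0.    -0.091  0.002] w 0.57
```

```bash

python3 -m jog '[[0,-0.0002,0,0,0,0,-1]]' >/dev/null; python3 fr.py
```

```text
g [93.54  0.47] z 56.54 Fslot 1.00 Flat 0.12 Fz 0.76 M [-0.049 -0.174 -0.054] w 0.53
```

```bash

python3 -m jog '[[0,-0.0002,0,0,0,0,-1]]' >/dev/null; python3 fr.py
```

```text
g [93.32  0.45] z 56.51 Fslot 1.16 Flat -0.85 Fz 0.22 M [-0.033 -0.161  0.055] w 0.44
```

```bash

python3 -m jog '[[0,-0.0002,0,0,0,0,-1]]' >/dev/null; python3 fr.py
```

```text
g [93.16  0.47] z 56.54 Fslot 1.16 Flat -0.04 Fz -0.11 M [-0.004 -0.252 -0.019] w 0.6
```

```bash
python3 avg.py; python3 fr.py
python3 -m jog '[[0,-0.00015,0,0,0,0,-1]]' >/dev/null; python3 fr.py
```

```text
t 25.55 g [93.15  0.45] z 56.5 Fslot 1.60 Flat -0.27 My -0.230
g [93.15  0.45] z 56.52 Fslot 1.74 Flat -0.71 Fz -0.63 M [-0.013 -0.203 -0.078] w 0.41
g [93.09  0.46] z 56.54 Fslot 2.42 Flat 0.35 Fz 0.06 M [-0.003 -0.314 -0.027] w 0.34
```

Contact is confirmed: about 1.5–2 N total, now sustained where the free-sliding reading relaxed to zero. Backing off and lifting away.

```bash

python3 -m jog '[[0,0.001,0,0,0,0,-1],[0,0.004,0,0,0,0,-1],[0,0.01,0,0,0,0,-1],[0,0.016,0,0,0,0,-1],[0,0.02,-0.01,0,0,0,-1],[0,0.02,-0.04,0,0,0,-1],[0,0.02,-0.08,0,0,0,-1],[0,0.02,-0.12,0,0,0,-1],[0,0.02,-0.15,0,0,0,-1],[0,0.02,-0.15,0,0,0,-1],[0,0.02,-0.15,0,0,0,-1]]'; python3 - <<'E'
from h import *
for n in("wrist","side"):
  c=camera(n);cv2.imwrite(f"pics/{n}21.png",c["image"][:,:,::-1])
  if n=="wrist": crop(c["image"],140,150,320,250,4.4,"w21c.png")
E
```

```text
time_s: 26.75
ee_pos: [0.5859, -0.1353, 0.2071]
eef_rot: [3.141, -0.002, 0.204]
force: [0.6, 0.1, -0.2]
grip_width: 0.0006
```

View pics/wrist21.png

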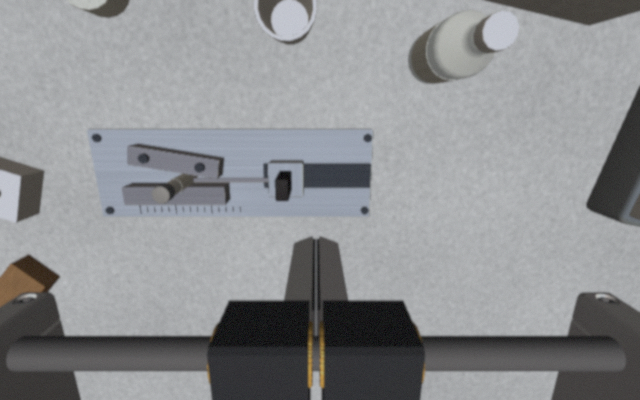

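View pics/w21c.png

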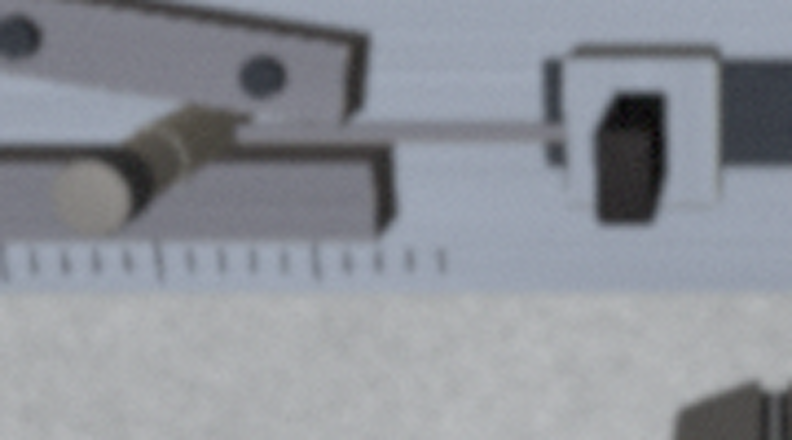

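View pics/side21.png

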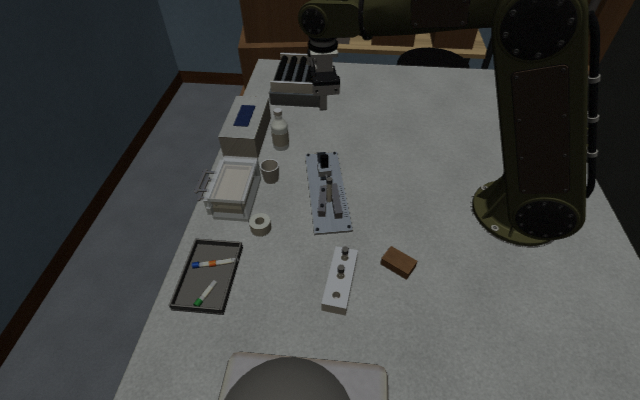

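The tube stands wedged, with the probe nose meeting it at crop (240,132). The fingers are clear, and the short tubes, box, cup, roll and bottle look undisturbed. Handing in.

```bash
python3 -c "
from station import ctrl
print(ctrl.hand_in())"
```

```text
the job is handed in; nothing more can be done
None
```

I took the tall tube out of the rack, stood it in the slot mouth, and slid it along until it wedged. I let it go, then pushed the probe's fin until the nose rested against the tube, and backed off. The job was handed in at about 27 s of robot time.

**Tube:** By the gripper opening and the images it is about 15.6 mm in diameter. The wedging push was about 5–6.5 N, and the foot sits at about gauge x = -38.7 mm. It stayed standing when released, and its top was still in the same place after most of the probe's travel.

**Probe:** On contact the force held at about 1.5–2 N in total (one last reading was 2.4 N), of which about 0.6 N is the probe's own friction. That puts roughly 1–2 N on the tube, below the 3 N limit. The last picture shows the nose meeting the upright tube and the fingers clear. The short tubes and the other things look untouched.

**What did not go cleanly:**
- The fingers could only grip the wider stopper, so the tube leaned about 2° while I pushed. I straightened it before release, and about 1° of forward lean may remain.
- I first expected contact about 4 mm earlier from the gap in the pictures, because the tube's outline hid the nose. I relied on the force and moment readings instead.
- I did not test the wedge's hold separately after releasing the tube.

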